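Refit the antenna filter rack

TASK

Swing the antenna selector lever onto the square earth stud at its left-hand end, and leave it there while you handle anything that plugs in. Move the white blanking plug from the rack's socket into the tray, stand every plug-in filter fully down in the narrowest bay of the aluminium rack that will take it (their sizes are not marked, so try them from the narrow end up), and press the black link block home in the socket until it is flush with the rim. Then swing the lever over to the stud at the right-hand end, leaving the other things on the desk where they are.

Things in the scene. Friction and masses are not known exactly. Their poses are not given: they have to be found in the camera images.
- filter_k: Plug-in filter, may be absent: an upright aluminium box 80 mm long (x), 38 high, and 24, 32, 40 or 48 thick (y; all four differ; which this one is is not told: look, or try the bays). Mid-top, a black pull tab to hold it by, 46 mm long (x), 12 thick (y), its top 80 above the underside; brass connectors 11 mm high at its ends. Origin: centre of underside; z up; ends alike. 0.2 to 0.5 kg.
- filter_m: Plug-in filter, may be absent: an upright aluminium box 80 mm long (x), 38 high, and 24, 32, 40 or 48 thick (y; all four differ; which this one is is not told: look, or try the bays). Mid-top, a black pull tab to hold it by, 46 mm long (x), 12 thick (y), its top 80 above the underside; brass connectors 11 mm high at its ends. Origin: centre of underside; z up; ends alike. 0.2 to 0.5 kg.
- filter_r: Plug-in filter, may be absent: an upright aluminium box 80 mm long (x), 38 high, and 24, 32, 40 or 48 thick (y; all four differ; which this one is is not told: look, or try the bays). Mid-top, a black pull tab to hold it by, 46 mm long (x), 12 thick (y), its top 80 above the underside; brass connectors 11 mm high at its ends. Origin: centre of underside; z up; ends alike. 0.2 to 0.5 kg.
- filter_t: Plug-in filter, may be absent: an upright aluminium box 80 mm long (x), 38 high, and 24, 32, 40 or 48 thick (y; all four differ; which this one is is not told: look, or try the bays). Mid-top, a black pull tab to hold it by, 46 mm long (x), 12 thick (y), its top 80 above the underside; brass connectors 11 mm high at its ends. Origin: centre of underside; z up; ends alike. 0.2 to 0.5 kg.
- link_block: Link block: black plastic, 70 mm long (x), 36 mm wide (y), 24 mm high, with a grey pull tab on top in the middle, 40 mm long (x), 12 mm thick (y), its top 64 mm above the underside. Origin: centre of the underside; z up; the two ends are alike. 0.2 kg.
- blank: Blanking plug, white plastic: 66 mm long (x), 34 wide (y), 16 high, with a pull tab on top in the middle, 40 mm long (x), 12 thick (y), its top 56 mm above the underside. It starts in the rack's socket, standing on the contact bed, underside 16 mm above the desk. Origin: centre of the underside. 0.09 kg.
- tray: Fixed dark steel tray, open above, 120 mm (x) by 90 mm (y), 25 mm high, walls and floor 4 to 5 mm thick. Origin: centre of the underside.
- rack: Fixed aluminium rack 102 (x) by 268 mm (y), rim 30 mm high. From +y to -y: bays 27, 35, 43, 51 mm wide between 12 mm walls, then the link block's socket. Floors 6 mm above the desk. A filter is 3 mm thinner than its own bay and 5 mm or more too thick for the next narrower one, where it rests on the rim, 24 mm higher than when home. Origin: centre of underside.
- bay1 (a point): Centre of the floor of the narrowest bay of the rack: 27 mm wide (along its y), 86 mm long (x) and 24 mm deep, open above. Axes as the rack's.
- bay2 (a point): Centre of the floor of the second bay of the rack: 35 mm wide (along its y), 86 mm long (x) and 24 mm deep, open above. Axes as the rack's.
- bay3 (a point): Centre of the floor of the third bay of the rack: 43 mm wide (along its y), 86 mm long (x) and 24 mm deep, open above. Axes as the rack's.
- bay4 (a point): Centre of the floor of the widest bay of the rack: 51 mm wide (along its y), 86 mm long (x) and 24 mm deep, open above. Axes as the rack's.
- socket (a point): Centre of the socket's mouth, at rim height: a recess 76 (x) by 40 mm (y), 24 deep, axes as the rack's. Its contact bed stands 14 mm below the rim at first, so the block, dropped in, stands 10 mm proud; about 5 N (weight included) pushes bed and block to the floor, where they stay: the block's body top is then level with the rim, its underside 24 mm below.
- selector (a joint): Angle of the selector lever (rad) about its upright pivot: 0 when it points along the switch base's -x (towards the robot at yaw 0), positive with its grip to the robot's right. Stops at -1 and 1; the left stud is at -0.8, the right one at 0.8. It stays where it is left; 1 to 2 N at the grip moves it.
- lever_grip (a point): Middle of the lever's upright round black grip, 22 mm in diameter, on the lever 100 mm from the pivot. The grip runs from 28 to 80 mm above the desk, and this point is 60 mm above it. The grip stands right above a stud when the lever is set to it.
- pivot (a point): Pivot of the lever, 22 mm above the desk. Its axes are those of the switch base, a grey plate 170 mm (x) by 190 mm (y), 12 mm thick, the pivot 55 mm to +x of the plate's centre.
- stud_left (a point): Centre of the top of the square earth stud, 22 mm, at the left end (+y) of the row of five brass studs, 20 mm above the desk.
- stud_right (a point): Centre of the top of the last round stud, 20 mm in diameter, at the right end (-y) of the row, 20 mm above the desk.
- toroid: Bystander: green ferrite ring 68 mm across, 22 mm high. Origin: centre of the underside.
- tuning_knob: Bystander: amber tuning knob 52 mm across, 27 mm high. Origin: centre of the underside.
- pliers: Bystander: red-handled pliers 175 mm long, lying flat. Origin: under the rivet.
Not all that is in view belongs to the job. Leave any blue look-alike of the filter_t alone.

How it is judged:
By the outcome, as a careful person would: the job done as asked, in the order asked, and still so for the second after the job is handed in, with the robot touching nothing.
Of filter_k, filter_m, filter_r, filter_t only 3 to 4 are there at a start; the rules pass over those that are not, and their reading is None.
At some moment in a run one of filter_k, filter_m, filter_r, filter_t, link_block may be knocked a few centimetres aside while the robot is not near it.
It also fails if it takes over 200 s, if anything falls off the work surface, if the arm or the gripper's body presses on something with over 40 N, if the wrist force passes 120 N, or if a joint passes its speed limit or range.

ROBOT

A 6-joint arm with a two-finger parallel gripper is mounted at the origin on the work surface. World frame = base frame: x ahead of the robot, y to its left, z up, the work surface at z = 0. Lengths are in m, angles in degrees, forces in N, time in s.
With the tool pointing down it reaches from about 0.325 to 0.775 m from the base axis. Payload 5.5 kg.
Tool frame: the origin (TCP) lies at the very end of the fingers, on their centre line; the grasp point (between the pads) lies 19 mm behind it; z points along the fingers, y is the line along which they close (so a half turn about z gives the same grasp; the last joint's range is limited). The gripper opens to 88 mm and grips with 3 to 60 N. Pads are 20 mm wide; open, the fingers measure 115 mm over their backs; the gripper's body (75 mm by 178 mm) begins 61 mm behind the grasp point.
Start: joints at [-75.327, 5.22, 70.514, -0, 104.267, -3.249], TCP at [0.185, -0.571, 0.223] pointing down, gripper open.
Joint ranges: [-164.24, 164.24], [-49.07, 125.15], [9.68, 141.18], [-86.29, 266.29], [3.28, 154.24], [-151.56, 151.56]. Speed limits (degrees/s): [147.25, 147.25, 172.46, 180, 180, 180].

INTERFACE

Orientations are given as a 3x3 rotation matrix whose columns are the frame's x, y, z axes.
In Python, from bench import r gives the robot as it stands.
- The arm moves only by the tool step_arm, never from a script. Its argument "targets" is a list that holds one entry, the list of rows, each a list of 4 numbers: the shift along the tool's x, y, z in units of 40 mm (1.0 is 40 mm), then the turn about the tool's z in rad. In form: [[[tx, ty, tz, roll], ...]]. A call has 1 to 20 rows; each row shifts and turns the commanded pose from where the row before left it, along the tool's axes as they then stand; what a row does not reach is not made up. A row lasts 1/12 s, in which the tool goes at most 41.7 mm and 7.16 degrees, less where a joint would pass 70% of its speed; a pose out of reach is approached as far as the arm can. A call is refused whole if a number of a shift passes 1 or a number of a turn 0.125, either way. A call with a gripper value outside its range is refused whole. "grip" is the opening, from 0 (shut) to 1 (fully open), set as the call begins (left out, the last holds). The fingers move at their own pace and stop on an object; "force" is the grip in N (left out, the last holds). Time passes only in rows, so rows that do not move let the fingers close. It gives the time, the measured TCP pose, the force, the opening and the grip force at its end, in the units of the state.
- r.observe(): the state, without advancing time (a new reading comes with each control period).
- r.camera(name): name is "scene" or "top" or "wrist"; returns the picture (384x512x3 uint8, blue, green, red); there is no depth.
- r.get_calibration(name): a dict with "fx", "fy", "cx", "cy" (pixels), "dist" ([k1, k2, p1, p2, k3] as OpenCV has them; the pictures are not rectified), "rvec" (rotation vector, rad) and "tvec" (3), from world to camera coordinates, as OpenCV has them. Camera axes: x right, y down, z forward; pixel columns grow to the right and rows downward; lengths in m; the calibration is good to about 2 mm. A picture is of the moment at which its call begins: read the wrist's pose just before it. get_calibration takes no time and is no camera call; for the wrist camera it gives the pose at the moment of the call.
- r.finish_job(): hands the job in; it is judged then, once.
The state is a dict: "t": time; "joint_pos": joint angles; "joint_velocities": joint speeds; "tau": joint torques, N m; "tool_pos": TCP position; "ee_rot": TCP orientation; "ft_force": force on the tool from outside, world axes, zero at the start; "wrist_torque": the same for the moment, N m; "opening": finger opening in m; "grip_force": force on a finger pad.
Only numpy, scipy, OpenCV 4.12 (cv2) and the standard library are available. Lean on these libraries where they do the work, as an engineer would, in place of code of your own. Each camera call takes 0.05 s, during which the arm holds its last target. There are 200 camera calls.

## Working session

There is one attempt and no reset: what is moved stays moved. The work goes in short steps, Python scripts to look and compute and a tool call to move; the robot and the scene stay as the last step left them, time stands still between calls to the robot, and variables do not carry over. Pictures are saved under pics/ and viewed, at most 17 in all, crops included, and the job is handed in when it is done.

Besides the shell and the picture viewer there is one more tool, called as name([rows], argument=value, ...), one row to a line, values as JSON. step_arm: Moves the arm, as the interface text tells. Its arguments: {"type":"object","properties":{"targets":{"type":"array","items":{"type":"array","items":{"type":"array","items":{"type":"number"}}}},"grip":{"type":"number"},"force":{"type":"number"}},"required":["targets"]}

```bash
ls; mkdir -p pics; python3 - <<'E'
from bench import r
import cv2
for n in("scene","top"):
    cv2.imwrite(f"pics/{n}0.png",r.camera(n)); print(n,r.get_calibration(n))
o=r.observe();print(o)
E
```

```text
pics
scene {'fx': 410.74885305360283, 'fy': 410.74885305360283, 'cx': 254.2013140636664, 'cy': 195.61775048554958, 'dist': array([-0.14772364,  0.        ,  0.        ,  0.        ,  0.        ]), 'rvec': array([ 1.86635653,  1.7913656 , -0.64123124]), 'tvec': array([ 0.057715  , -0.39770414,  1.52379206])}
top {'fx': 482.61527529042877, 'fy': 482.61527529042877, 'cx': 255.35766244389987, 'cy': 192.38917305756263, 'dist': array([-0.19730415,  0.        ,  0.        ,  0.        ,  0.        ]), 'rvec': array([ 2.10860578, -2.10816709,  0.22192743]), 'tvec': array([-0.05567166,  0.57263038,  1.2191314 ])}
{'t': 0.1, 'joint_pos': array([-7.53277337e+01,  5.25896118e+00,  7.05725917e+01, -1.13230020e-04,
        1.04267009e+02, -3.24966944e+00]), 'joint_velocities': array([ 0.08461783, -0.1434182 , -0.14662198, -0.02171061, -0.02033894,
        0.08276206]), 'tau': array([ 3.35909790e-03, -4.47856522e+01, -4.07569993e+01,  7.01065734e-02,
        2.83660647e-02, -1.13226367e-04]), 'tool_pos': array([ 0.18455537, -0.57064212,  0.22164175]), 'ee_rot': array([[ 9.51476833e-01,  3.07720077e-01, -4.37570029e-04],
       [ 3.07720373e-01, -9.51475383e-01,  1.66365141e-03],
       [ 9.56018282e-05, -1.71757499e-03, -9.99998520e-01]]), 'ft_force': array([0.37420835, 1.49843102, 0.08808945]), 'wrist_torque': array([-0.02121422,  0.00338682, -0.01882443]), 'grip_force': 0.0, 'opening': 0.08798851130847395}
```

View pics/top0.png

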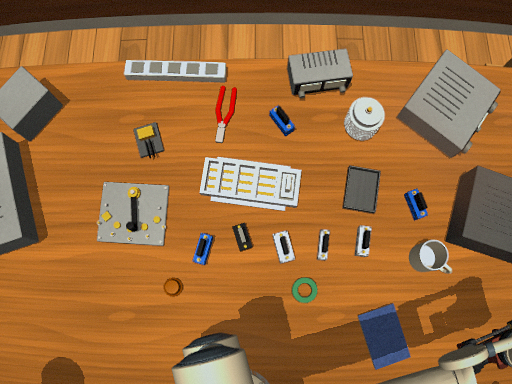

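View pics/scene0.png

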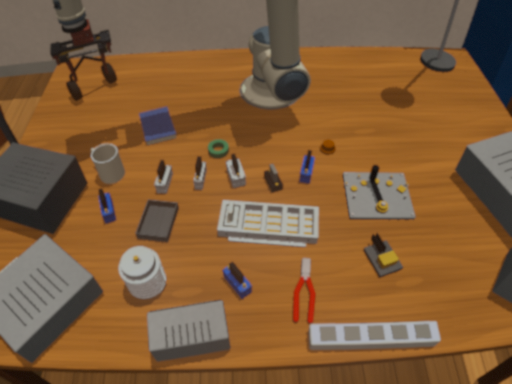

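The top view shows three grey filters at about (284,246), (323,244) and (363,240). It also shows the black link block at (242,236), the rack at (250,183), the tray at (362,190) and the switch at (133,213). Next I'll enlarge the picture.

```bash
cat > h.py <<'E'
from bench import r
import cv2, numpy as np
def cal(n):
    c=r.get_calibration(n); K=np.array([[c['fx'],0,c['cx']],[0,c['fy'],c['cy']],[0,0,1]])
    return K,np.array(c['dist']),cv2.Rodrigues(np.array(c['rvec']))[0],np.array(c['tvec'])
def ray(px,z,C):   # pixels -> points on plane z
    K,d,R,t=C; u=cv2.undistortPoints(np.array(px,float).reshape(-1,1,2),K,d).reshape(-1,2)
    D=np.c_[u,np.ones(len(u))]@R; o=-R.T@t
    return o+D*((z-o[2])/D[:,2])[:,None]
def pix(P,C):
    K,d,R,t=C; return cv2.projectPoints(np.array(P,float).reshape(-1,3),cv2.Rodrigues(R)[0],t,K,d)[0].reshape(-1,2)
def state():
    o=r.observe(); R=o['ee_rot']
    print('t',round(o['t'],2),'tcp',o['tool_pos'].round(4),'yaw x',round(np.degrees(np.arctan2(R[1,0],R[0,0])),2),'f',o['ft_force'].round(1),'open',round(o['opening'],4)); return o
def go(xy,z,yaw=None,lim=0.95):   # units needed in tool axes (before turn), and turn in rad
    o=r.observe();R=o['ee_rot'];d=np.array([*xy,z])-o['tool_pos']
    print('  d tool(units of 40mm)',(R.T@d/0.04).round(3),end=' ')
    if yaw is not None:
        y0=np.arctan2(R[1,0],R[0,0]);a=(np.radians(yaw)-y0+np.pi/2)%np.pi-np.pi/2
        print('roll',round(-a,3),end='')   # tool z down: +roll turns world -yaw
    print()
E
python3 - <<'E'
from h import *
im=cv2.imread('pics/top0.png')
cv2.imwrite('pics/a.png',cv2.resize(im[145:275,190:390],None,fx=4,fy=4,interpolation=cv2.INTER_CUBIC))
cv2.imwrite('pics/b.png',cv2.resize(im[170:300,85:195],None,fx=4,fy=4,interpolation=cv2.INTER_CUBIC))
E
```

```text
(no output)
```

View pics/a.png

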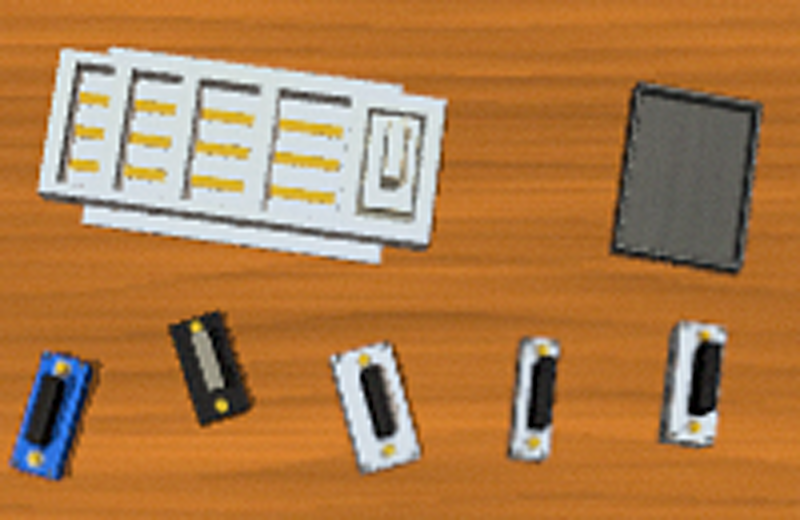

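View pics/b.png

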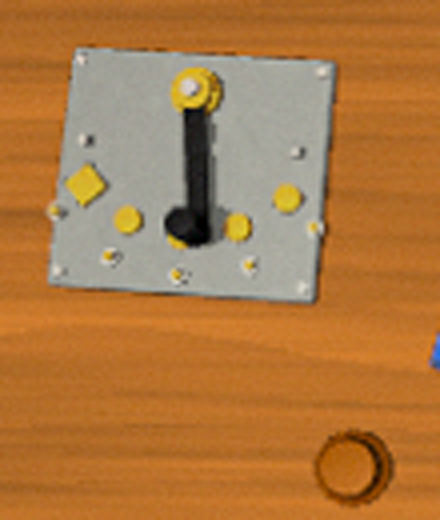

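Crop A gives the rim corners and the connector pairs on each filter and on the link block. Crop B shows the pivot at (191,88), the grip at (185,222), the square stud at (86,184) and the right stud at (288,198).

```bash
python3 - <<'E'
from h import *
C=cal('top')
A=lambda p:np.array(p,float)/4+[190,145]-.375
B=lambda p:np.array(p,float)/4+[85,170]-.375
def yaw(v): return round(float(np.degrees(np.arctan2(v[1],v[0]))),1)
q=ray(A([(62,48),(447,98),(429,240),(40,192)]),.03,C);print('rack',q[:,:2].round(4),q.mean(0).round(4),yaw(q[0]-q[1])-90,np.linalg.norm(q[0]-q[1]),np.linalg.norm(q[0]-q[3]))
for n,p,z in [('big',[(364,360),(389,451)],.049),('thin',[(543,351),(534,442)],.049),('mid',[(705,336),(694,428)],.049),('link',[(197,327),(222,406)],.03)]:
    w=ray(A(p),z,C);print(n,w.mean(0).round(4),yaw(w[0]-w[1]))
for n,p in [('big',[(332,356),(391,342),(421,458),(360,473)]),('thin',[(521,340),(559,341),(549,460),(511,458)]),('mid',[(680,324),(727,326),(711,445),(664,441)])]:
    w=ray(A(p),.038,C);print(n,w.mean(0).round(4),yaw(w[0]-w[3]),yaw(w[1]-w[2]),[round(float(np.linalg.norm(w[i]-w[j])),4) for i,j in((0,1),(2,3),(0,3),(1,2))])
q=ray(A([(636,84),(762,101),(742,272),(612,250)]),.025,C);print('tray',q.mean(0).round(4),yaw(q[0]-q[3]))
w=ray(A([(371,108),(427,115),(415,219),(359,213)]),.03,C);print('socket',w.mean(0).round(4))
w=ray(B([(86,184),(288,198)]),.02,C);print('studs',w.round(4))
print('pivot',ray(B([(196,91)]),.035,C).round(4),'grip',ray(B([(185,222)]),.08,C).round(4))
w=ray(B([(79,47),(337,62),(316,302),(50,285)]),.012,C);print('base',w.round(4),yaw(w[0]-w[3]))
E
```

```text
rack [[ 0.6807  0.0838]
 [ 0.6448 -0.1821]
 [ 0.5454 -0.1679]
 [ 0.5787  0.0964]] [ 0.6124 -0.0424  0.03  ] -7.700000000000003 0.26830688997159596 0.10283868831611362
big [ 0.4315 -0.13    0.049 ] 14.8
thin [ 0.437 -0.237  0.049] -7.0
mid [ 0.4458 -0.3451  0.049 ] -9.1
link [ 0.4596 -0.0198  0.03  ] 17.7
big [ 0.4315 -0.1303  0.038 ] 13.1 13.8 [0.0404, 0.0415, 0.0797, 0.0795]
thin [ 0.4361 -0.2362  0.038 ] -6.1 -6.2 [0.0256, 0.0253, 0.079, 0.0798]
mid [ 0.4458 -0.3449  0.038 ] -9.9 -10.0 [0.0323, 0.0319, 0.0797, 0.0812]
tray [ 0.5911 -0.349   0.025 ] -10.4
socket [ 0.5986 -0.1442  0.03  ]
studs [[0.5157 0.3576 0.02  ]
 [0.5067 0.2143 0.02  ]]
pivot [[0.5783 0.2786 0.035 ]] grip [[0.481  0.2696 0.08  ]]
base [[0.6151 0.3718 0.012 ]
 [0.6039 0.1854 0.012 ]
 [0.4365 0.194  0.012 ]
 [0.446  0.3821 0.012 ]] -3.5
```

Measured box thicknesses are 25, 32 and 41 mm, so the thin filter goes in bay 1, the middle one in bay 2 and the big one in bay 3. I'll start with the lever: set the tool yaw to 0 and move above the grip.

step_arm([
  [[0, 0, 0, 0.105], [0, 0, 0, 0.105], [0, 0, 0, 0.103], [0.51, -0.77, 0, 0], [0.51, -0.77, 0, 0], [0.51, -0.77, 0, 0], [0.51, -0.77, 0, 0], [0.51, -0.77, 0, 0], [0.51, -0.77, 0, 0], [0.51, -0.77, 0, 0], [0.51, -0.77, 0, 0], [0.51, -0.77, 0, 0], [0.51, -0.77, 0, 0], [0.51, -0.77, 0, 0], [0.51, -0.77, 0, 0]],
])

```text
t: 1.35
tool_pos: [0.43, -0.1996, 0.2223]
ee_rot: [[1.0, -0.0, -0.0], [-0.0, -1.0, 0.0], [-0.0, -0.0, -1.0]]
ft_force: [0.2, -0.7, 0.2]
opening: 0.088
grip_force: 0.0
```

step_arm([
  [[0.09, -0.9, 0, 0], [0.09, -0.9, 0, 0], [0.09, -0.9, 0, 0], [0.09, -0.9, 0, 0], [0.09, -0.9, 0, 0], [0.09, -0.9, 0, 0], [0.09, -0.9, 0, 0], [0.09, -0.9, 0, 0], [0.09, -0.9, 0, 0], [0.09, -0.9, 0, 0], [0.09, -0.9, 0, 0], [0.09, -0.9, 0, 0], [0.09, -0.9, 0, 0], [0, 0, 0, 0], [0, 0, 0, 0]],
])

```text
t: 2.6
tool_pos: [0.4758, 0.2679, 0.2214]
ee_rot: [[1.0, 0.003, -0.002], [0.003, -1.0, -0.001], [-0.002, 0.001, -1.0]]
ft_force: [-1.0, -0.9, -0.1]
opening: 0.088
grip_force: 0.0
```

```bash
python3 - <<'E'
from h import *
state();go((.479,.2695),.041,0)
C=cal('wrist');cv2.imwrite('pics/w1.png',r.camera('wrist'))
print(pix([(.481,.2696,.08),(.5157,.3576,.02),(.5067,.2143,.02),(.5783,.2786,.035)],C))
E
```

```text
t 2.6 tcp [0.4758 0.2679 0.2214] yaw x 0.17 f [-1.  -0.9 -0.1] open 0.088
  d tool(units of 40mm) [ 0.089 -0.045  4.509] roll 0.003
[[254.93366865 183.47702001]
 [186.63541575 147.32640917]
 [298.20171167 154.71625684]
 [247.6435878   94.60167545]]
```

View pics/w1.png

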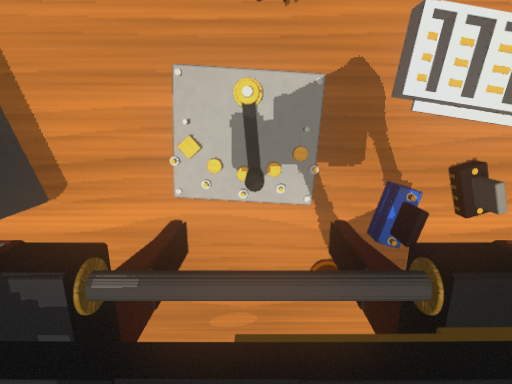

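The wrist view shows the grip at (255,180), the square stud at (190,147), the right stud at (301,154) and the pivot at (248,92), all close to prediction. I'll refine the studs and lower onto the grip.

```bash
python3 - <<'E'
from h import *
C=cal('wrist')
print(ray([(190,147),(301,153.5)],.02,C).round(4),ray([(248,92)],.035,C).round(4),ray([(255,180)],.08,C).round(4))
print(ray([(177.5,71),(307.5,199)],.012,C).round(4)); q=ray([(173,65),(324.5,75.5),(309.5,205),(174.5,194.5)],.012,C)
print(q.round(4),q.mean(0),np.degrees(np.arctan2(*(q[0]-q[3])[[1,0]])))
E
```

```text
[[0.5167 0.3521 0.02  ]
 [0.5085 0.2094 0.02  ]] [[0.5817 0.2768 0.035 ]] [[0.4852 0.2683 0.08  ]]
[[0.6086 0.3642 0.012 ]
 [0.4458 0.1968 0.012 ]]
[[0.6155 0.3693 0.012 ]
 [0.6037 0.1827 0.012 ]
 [0.4372 0.1937 0.012 ]
 [0.452  0.3789 0.012 ]] [0.52708349 0.2811327  0.012     ] -3.3735253503303837
```

step_arm([
  [[0.09, -0.045, 0.5, 0], [0, 0, 0.8, 0], [0, 0, 0.8, 0], [0, 0, 0.8, 0], [0, 0, 0.8, 0], [0, 0, 0.5, 0], [0, 0, 0.3, 0], [0, 0, 0, 0]],
])

```text
t: 3.32
tool_pos: [0.4786, 0.2663, 0.0397]
ee_rot: [[1.0, -0.002, -0.005], [-0.002, -1.0, -0.002], [-0.005, 0.002, -1.0]]
ft_force: [-0.5, 0.7, -0.3]
opening: 0.0879
grip_force: 0.0
```

step_arm([
  [[0, 0, 0, 0], [0, 0, 0, 0], [0, 0, 0, 0], [0, 0, 0, 0], [0, 0, 0, 0], [0, 0, 0, 0], [0, 0, 0, 0], [0, 0, 0, 0]],
], grip=0.0, force=6)

```text
t: 3.98
tool_pos: [0.48, 0.2685, 0.0427]
ee_rot: [[1.0, -0.0, 0.0], [-0.0, -1.0, 0.0], [0.0, -0.0, -1.0]]
ft_force: [0.6, 0.0, 0.6]
opening: 0.0379
grip_force: 0.0
```

step_arm([
  [[0, 0, 0, 0], [0, 0, 0, 0], [0, 0, 0, 0], [0, 0, 0, 0], [0.012, -0.2, 0, 0], [0.012, -0.2, 0, 0], [0.012, -0.2, 0, 0], [0.012, -0.2, 0, 0], [0.075, -0.187, 0, 0], [0.075, -0.187, 0, 0], [0.075, -0.187, 0, 0], [0.075, -0.187, 0, 0], [0.128, -0.151, 0, 0], [0.128, -0.151, 0, 0], [0.128, -0.151, 0, 0], [0.128, -0.151, 0, 0], [0, 0, 0, 0], [0, 0, 0, 0]],
])

```text
t: 5.48
tool_pos: [0.5153, 0.3551, 0.0425]
ee_rot: [[1.0, -0.0, 0.001], [-0.0, -1.0, 0.001], [0.001, -0.001, -1.0]]
ft_force: [0.7, 1.1, -2.8]
opening: 0.0216
grip_force: 6.0
```

```bash
python3 - <<'E'
from h import *
state()
im=r.camera('wrist');cv2.imwrite('pics/w2.png',im)
im=r.camera('top');cv2.imwrite('pics/t2.png',im)
E
```

```text
t 5.48 tcp [0.5153 0.3551 0.0425] yaw x -0.0 f [ 0.7  1.1 -2.8] open 0.0216
```

View pics/w2.png

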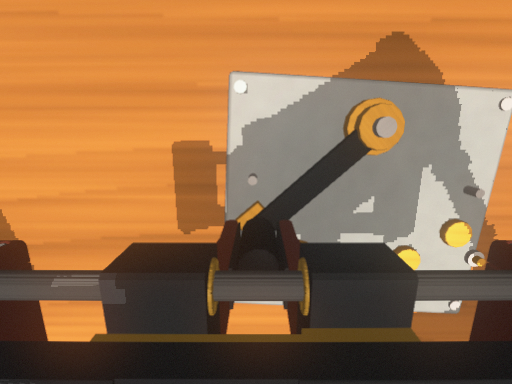

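The lever lies over the square stud, whose corner shows at (248,213), with the pivot at (376,127). I'll release, rise and measure the lever angle.

```bash
python3 - <<'E'
from h import *
C=cal('wrist')
p=ray([(376,126)],.03,C)[0];g=np.array([.5153,.3551]);v=g-p[:2];print(p,np.linalg.norm(v),np.arctan2(v[1],-v[0])-np.radians(3.4))
# base edges angle
q=ray([(236,73),(506,90)],.012,C);d=q[0]-q[1];print(np.degrees(np.arctan2(d[1],d[0]))-90)
E
```

```text
[0.58204519 0.28164202 0.03      ] 0.09925217925939021 0.7738993953183162
-3.1317225768761006
```

step_arm([
  [[0, 0, 0, 0], [0, 0, 0, 0], [0, 0, 0, 0], [0, 0, 0, 0], [0, 0, 0, 0], [0, 0, 0, 0], [0, 0, -0.3, 0], [0, 0, -0.8, 0], [0, 0, -0.9, 0], [0, 0, -0.9, 0], [0, 0, -0.9, 0], [0, 0, -0.7, 0], [0, 0, 0, 0], [0, 0, 0, 0]],
], grip=1.0)

```text
t: 6.75
tool_pos: [0.5152, 0.355, 0.2266]
ee_rot: [[1.0, -0.0, 0.005], [-0.0, -1.0, 0.003], [0.005, -0.003, -1.0]]
ft_force: [0.1, 0.3, -0.5]
opening: 0.0878
grip_force: 0.0
```

```bash
python3 - <<'E'
from h import *
state();C=cal('wrist')
cv2.imwrite('pics/w3.png',r.camera('wrist'))
E
```

```text
t 6.75 tcp [0.5152 0.355  0.2266] yaw x -0.01 f [ 0.1  0.3 -0.5] open 0.0878
```

View pics/w3.png

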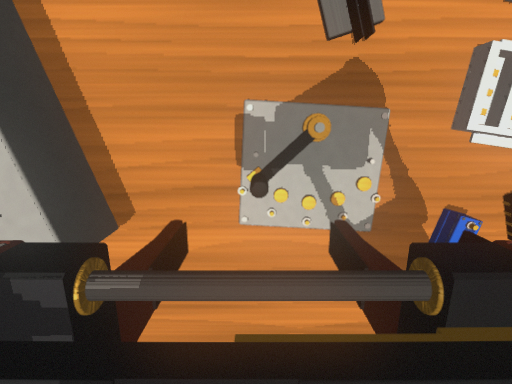

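The lever angle is good: the two studs span 1.59 rad as measured, against 1.6. Next I'll move over the rack's socket for the blank.

step_arm([
  [[0.149, 0.89, 0, 0], [0.149, 0.89, 0, 0], [0.149, 0.89, 0, 0], [0.149, 0.89, 0, 0], [0.149, 0.89, 0, 0], [0.149, 0.89, 0, 0], [0.149, 0.89, 0, 0], [0.149, 0.89, 0, 0], [0.149, 0.89, 0, 0], [0.149, 0.89, 0, 0], [0.149, 0.89, 0, 0], [0.149, 0.89, 0, 0], [0.149, 0.89, 0, 0], [0.149, 0.89, 0, 0], [0, 0, 0, 0.067], [0, 0, 0, 0.067], [0, 0, 0, 0], [0, 0, 0, 0], [0, 0, 0, 0]],
])

```text
t: 8.38
tool_pos: [0.5974, -0.1434, 0.2216]
ee_rot: [[0.991, -0.131, -0.002], [-0.131, -0.991, 0.001], [-0.002, -0.0, -1.0]]
ft_force: [0.9, -0.0, -0.2]
opening: 0.0881
grip_force: 0.0
```

```bash
cat >> h.py <<'E'
def rackpts(c,yaw):
    a=np.radians(yaw);ex=np.array([np.cos(a),np.sin(a)]);ey=np.array([-ex[1],ex[0]])
    return {n:(np.array(c)+ey*d).round(4) for n,d in dict(bay1=.1085,bay2=.0655,bay3=.0145,bay4=-.0445,socket=-.102).items()}
E
python3 - <<'E'
from h import *
state();go((.5987,-.1438),.040,-7.7)
C=cal('wrist');cv2.imwrite('pics/w4.png',r.camera('wrist'))
a=np.radians(-7.7);ex=np.array([np.cos(a),np.sin(a)]);ey=np.array([-ex[1],ex[0]]);c=np.array([.6124,-.0424])
print(pix([(*(c+ex*u+ey*v),.03) for u,v in((.051,-.134),(-.051,-.134),(.038,-.082),(-.038,-.082),(.038,-.122),(-.038,-.122))],C).round(1))
print(pix([(.5987,-.1438,.072)],C))
E
```

```text
t 8.38 tcp [ 0.5974 -0.1434  0.2216] yaw x -7.55 f [ 0.9 -0.  -0.2] open 0.0881
  d tool(units of 40mm) [0.04  0.007 4.539] roll 0.003
[[282.7 138.3]
 [280.8 216.7]
 [240.8 148.8]
 [241.5 207.2]
 [272.8 148.9]
 [271.9 207.3]]
[[256.92264966 185.59194221]]
```

View pics/w4.png

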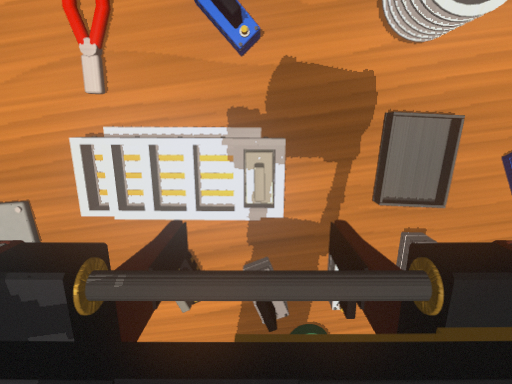

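The socket with the blank shows at x 245–275, y 149–208, about 3 px to the right of prediction. The lever grip was left at a known tool position, so I can use it to calibrate the bias of both cameras.

```bash
python3 - <<'E'
from h import *
o=r.observe();K,d,R,t=cal('wrist');T=o['tool_pos'];Q=o['ee_rot']
Rc=R@Q; tc=R@T+t  # tool->camera
print('cam in tool',(-Rc.T@tc).round(4))
Q3=np.array([[1,0,.005],[0,-1,.003],[.005,-.003,-1]]);T3=np.array([.5152,.355,.2266])
R3=Rc@Q3.T;C3=(K,d,R3,tc-R3@T3)
im=cv2.imread('pics/w3.png')
m=(im.max(2)<60).astype(np.uint8);m[:165]=0;m[205:]=0;m[:,:245]=0;m[:,275:]=0
c=cv2.minEnclosingCircle(max(cv2.findContours(m,0,2)[0],key=cv2.contourArea));print(c)
print('wrist est',ray([(260,187)],.08,C3).round(4), ray([c[0]],.08,C3).round(4))
top=r.camera('top');cv2.imwrite('pics/t3.png',top)
s=top[175:250,90:175];m=(s.max(2)<50).astype(np.uint8)
cv2.imwrite('pics/t3c.png',cv2.resize(s,None,fx=6,fy=6,interpolation=cv2.INTER_CUBIC))
print('pred px in top of grip',pix([(.5152,.355,.08)],cal('top')),(pix([(.5152,.355,.08)],cal('top'))-[90,175]+.5)*6)
E
```

```text
cam in tool [ 0.0673  0.001  -0.163 ]
((263.0, 177.5), 5.4084272384643555)
wrist est [[0.5165 0.3517 0.08  ]] [[0.5274 0.3484 0.08  ]]
pred px in top of grip [[100.28429159 212.08611505]] [[ 64.70574957 225.51669028]]
```

View pics/t3c.png

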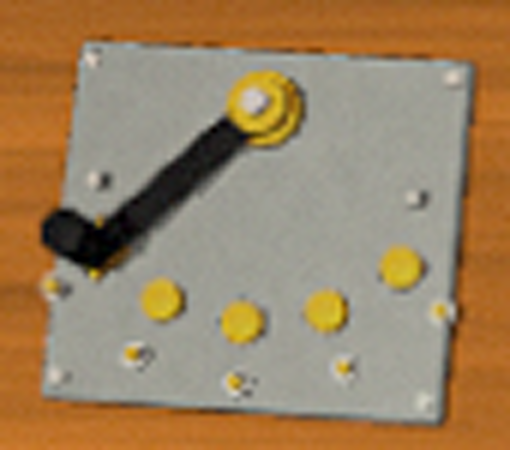

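True position is top estimate + (1.8, 0.5) mm, or wrist estimate + (−1.3, 3.3) mm. That puts the rack centre at about (.614,−.042). I'll grasp the blank.

step_arm([
  [[0.06, 0, 0.5, 0], [0, 0, 0.8, 0], [0, 0, 0.8, 0], [0, 0, 0.8, 0], [0, 0, 0.8, 0], [0, 0, 0.5, 0], [0, 0, 0.3, 0], [0, 0, 0, 0]],
])

```text
t: 9.15
tool_pos: [0.5983, -0.1433, 0.0391]
ee_rot: [[0.991, -0.133, -0.005], [-0.133, -0.991, 0.002], [-0.006, -0.001, -1.0]]
ft_force: [-0.6, 0.5, -0.0]
opening: 0.0876
grip_force: 0.0
```

step_arm([
  [[0, 0, 0, 0], [0, 0, 0, 0], [0, 0, 0, 0], [0, 0, 0, 0], [0, 0, 0, 0], [0, 0, 0, 0], [0, 0, 0, 0], [0, 0, 0, 0], [0, 0, 0, 0], [0, 0, 0, 0], [0, 0, 0, 0], [0, 0, 0, 0], [0, 0, 0, 0]],
], grip=0.0, force=15)

```text
t: 10.23
tool_pos: [0.6001, -0.1442, 0.0425]
ee_rot: [[0.991, -0.134, -0.0], [-0.134, -0.991, 0.0], [-0.0, -0.0, -1.0]]
ft_force: [-0.4, 0.0, -0.7]
opening: 0.0121
grip_force: 15.0
```

```bash
python3 - <<'E'
from h import *
state()
C=cal('top');A=lambda p:np.array(p,float)/4+[190,145]-.375
t=ray(A([(636,84),(762,101),(742,272),(612,250)]),.025,C);t=t.mean(0)[:2]+[.0018,.0005];print('tray',t)
go(t,.15,-9)
im=cv2.imread('pics/w4.png');m=((im.min(2)>150)).astype(np.uint8);m[:,:60]=0;m[:120]=0;m[225:]=0;m[:,295:]=0
ys,xs=np.nonzero(m);print([ (x,int(ys[xs==x].min()),int(ys[xs==x].max())) for x in (85,95,275,280)])
E
```

```text
t 10.23 tcp [ 0.6001 -0.1442  0.0425] yaw x -7.69 f [-0.4  0.  -0.7] open 0.0121
tray [ 0.59285262 -0.34845438]
  d tool(units of 40mm) [ 0.504  5.084 -2.688] roll 0.023
[(85, 138, 215), (95, 138, 215), (275, 140, 217), (280, 140, 217)]
```

step_arm([
  [[0, 0, -0.3, 0], [0, 0, -0.6, 0], [0, 0, -0.8, 0], [0, 0, -0.8, 0], [0, 0, -0.2, 0], [0.08, 0.85, 0, 0], [0.08, 0.85, 0, 0], [0.08, 0.85, 0, 0], [0.08, 0.85, 0, 0], [0.08, 0.85, 0, 0], [0.08, 0.85, 0, 0.023], [0, 0, 0.7, 0], [0, 0, 0.8, 0], [0, 0, 0.7, 0], [0, 0, 0.4, 0], [0, 0, 0.25, 0], [0, 0, 0, 0], [0, 0, 0, 0]],
])

```text
t: 11.73
tool_pos: [0.5919, -0.3489, 0.0369]
ee_rot: [[0.988, -0.156, -0.0], [-0.156, -0.988, 0.0], [-0.0, -0.0, -1.0]]
ft_force: [0.3, -0.4, 0.3]
opening: 0.0118
grip_force: 15.0
```

step_arm([
  [[0, 0, 0.04, 0], [0, 0, 0, 0], [0, 0, 0, 0]],
])

```text
t: 11.98
tool_pos: [0.5926, -0.3494, 0.0369]
ee_rot: [[0.988, -0.156, 0.002], [-0.156, -0.988, -0.001], [0.002, 0.001, -1.0]]
ft_force: [1.3, 0.4, -1.5]
opening: 0.012
grip_force: 15.0
```

step_arm([
  [[0, 0, 0, 0], [0, 0, 0, 0], [0, 0, 0, 0], [0, 0, 0, 0], [0, 0, 0, 0], [0, 0, -0.4, 0], [0, 0, -0.8, 0], [0, 0, -0.9, 0], [0, 0, -0.9, 0], [0, 0, -0.9, 0], [0, 0, -0.6, 0]],
], grip=1.0)

```text
t: 12.9
tool_pos: [0.5923, -0.3492, 0.2198]
ee_rot: [[0.988, -0.157, 0.004], [-0.157, -0.988, -0.003], [0.004, 0.002, -1.0]]
ft_force: [0.5, -0.7, 0.6]
opening: 0.0823
grip_force: 0.0
```

step_arm([
  [[-0.72, 0.09, 0, 0], [-0.72, 0.09, 0, 0], [-0.72, 0.09, 0, 0], [-0.72, 0.09, 0, 0], [-0.72, 0.09, 0, 0], [0, 0, 0, 0], [0, 0, 0, 0], [0, 0, 0, 0]],
])

```text
t: 13.57
tool_pos: [0.4473, -0.3443, 0.2154]
ee_rot: [[0.988, -0.157, 0.001], [-0.157, -0.988, -0.0], [0.001, 0.0, -1.0]]
ft_force: [0.4, -0.8, 0.3]
opening: 0.0876
grip_force: 0.0
```

```bash
cat >> h.py <<'E'
def bodies(im,C,kind='light',z=.038,roi=None):   # minAreaRect of light (filter) or black bodies, world centre/yaw/size
    hsv=cv2.cvtColor(im,cv2.COLOR_BGR2HSV)
    wood=(hsv[...,1]>110)&(hsv[...,2]>40)
    m=(~wood).astype(np.uint8)*255
    m=cv2.morphologyEx(m,cv2.MORPH_CLOSE,np.ones((3,3)))
    out=[]
    for c in cv2.findContours(m,cv2.RETR_EXTERNAL,2)[0]:
        if not 60<cv2.contourArea(c)<8000: continue
        b=cv2.boxPoints(cv2.minAreaRect(c)); w=ray(b,z,C)
        e=[w[1]-w[0],w[2]-w[1]];L=[np.linalg.norm(v) for v in e]; v=e[int(np.argmax(L))]
        y=(np.degrees(np.arctan2(v[1],v[0]))+90)%180-90
        out.append((w.mean(0)[:2].round(4),round(float(y),1),np.round([max(L),min(L)],3),b.mean(0).round(0)))
    return out
E
python3 - <<'E'
from h import *
state();C=cal('wrist');w=r.camera('wrist');cv2.imwrite('pics/w5.png',w)
t=r.camera('top');cv2.imwrite('pics/t5.png',t);t0=cv2.imread('pics/top0.png')
cv2.imwrite('pics/c5.png',np.vstack([w[60:240,100:400],cv2.resize(t[150:290,185:395],(300,200))]))
print('top');[print(*b) for b in bodies(t,cal('top')) if .35<b[0][0]<.55 and -.45<b[0][1]<.05]
print('wrist');[print(*b) for b in bodies(w[:235],C)]
go((.4473,-.3445),.046,-9.5)
E
```

```text
t 13.57 tcp [ 0.4473 -0.3443  0.2154] yaw x -9.02 f [ 0.4 -0.8  0.3] open 0.0876
top
[ 0.4317 -0.1294] 14.2 [0.083 0.042] [283. 246.]
[ 0.4372 -0.2353] -6.2 [0.082 0.027] [323. 244.]
[ 0.4581 -0.0199] 17.4 [0.068 0.034] [242. 236.]
wrist
[ 0.4306 -0.2252] -6.0 [0.042 0.011] [166. 209.]
[ 0.4336 -0.1342] 14.5 [0.08  0.078] [ 96. 217.]
[ 0.4577 -0.0268] 17.0 [0.066 0.052] [ 10. 212.]
[ 0.4389 -0.2453] -6.1 [0.084 0.032] [180. 200.]
[ 0.3949 -0.5378] 81.1 [0.13  0.095] [415. 198.]
[ 0.4477 -0.3496] -8.2 [0.081 0.031] [261. 180.]
[ 0.542  -0.4879] 21.8 [0.08  0.022] [368.  81.]
[ 0.5507 -0.5166] 20.4 [0.08  0.032] [393.  69.]
[ 0.5181 -0.6131] 3.0 [0.18  0.072] [478.  82.]
  d tool(units of 40mm) [-0.012  0.01   4.224] roll 0.009
```

View pics/c5.png

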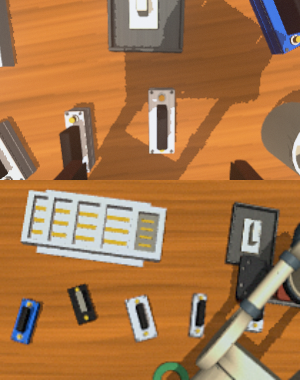

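The blank is inside the tray, and the mid filter (wrist 261,180) is below the gripper. I'll grasp and lift it.

step_arm([
  [[0, 0.02, 0.5, 0.009], [0, 0, 0.8, 0], [0, 0, 0.8, 0], [0, 0, 0.8, 0], [0, 0, 0.7, 0], [0, 0, 0.4, 0], [0, 0, 0.2, 0], [0, 0, 0, 0]],
])

```text
t: 14.33
tool_pos: [0.4464, -0.344, 0.0443]
ee_rot: [[0.986, -0.165, -0.003], [-0.165, -0.986, 0.003], [-0.004, -0.002, -1.0]]
ft_force: [0.5, 0.8, 0.2]
opening: 0.0881
grip_force: 0.0
```

step_arm([
  [[0, 0, 0, 0], [0, 0, 0, 0], [0, 0, 0, 0], [0, 0, 0, 0], [0, 0, 0, 0], [0, 0, 0, 0], [0, 0, 0, 0], [0, 0, 0, 0], [0, 0, 0, 0], [0, 0, 0, 0], [0, 0, 0, 0], [0, 0, 0, 0], [0, 0, 0, 0]],
], grip=0.0, force=25)

```text
t: 15.42
tool_pos: [0.4466, -0.345, 0.0469]
ee_rot: [[0.986, -0.165, -0.0], [-0.165, -0.986, -0.0], [-0.0, 0.0, -1.0]]
ft_force: [-0.1, 0.2, -1.1]
opening: 0.0122
grip_force: 25.0
```

step_arm([
  [[0, 0, -0.3, 0], [0, 0, -0.6, 0], [0, 0, -0.8, 0], [0, 0, -0.8, 0], [0, 0, -0.8, 0], [0, 0, 0, 0], [0, 0, 0, 0]],
])

```text
t: 16.0
tool_pos: [0.4475, -0.3456, 0.1817]
ee_rot: [[0.986, -0.165, 0.004], [-0.165, -0.986, -0.003], [0.004, 0.002, -1.0]]
ft_force: [-0.3, 0.4, -3.7]
opening: 0.012
grip_force: 25.0
```

```bash
python3 - <<'E'
from h import *
state(); p=rackpts((.6139,-.042),-7.8);print(p); go(p['bay2'],.16,-7.8)
E
```

```text
t 16.0 tcp [ 0.4475 -0.3456  0.1817] yaw x -9.52 f [-0.3  0.4 -3.7] open 0.012
{'bay1': array([0.6286, 0.0655]), 'bay2': array([0.6228, 0.0229]), 'bay3': array([ 0.6159, -0.0276]), 'bay4': array([ 0.6079, -0.0861]), 'socket': array([ 0.6001, -0.1431])}
  d tool(units of 40mm) [ 2.798 -9.811  0.532] roll -0.03
```

step_arm([
  [[0.2544, -0.892, 0, 0], [0.2544, -0.892, 0, 0], [0.2544, -0.892, 0, 0], [0.2544, -0.892, 0, 0], [0.2544, -0.892, 0, 0], [0.2544, -0.892, 0, 0], [0.2544, -0.892, 0, 0], [0.2544, -0.892, 0, 0], [0.2544, -0.892, 0, 0], [0.2544, -0.892, 0, 0], [0.2544, -0.892, 0, 0], [0, 0, 0, -0.03], [0, 0, 0.5, 0], [0, 0, 0.8, 0], [0, 0, 0.7, 0], [0, 0, 0.3, 0], [0, 0, 0, 0], [0, 0, 0, 0], [0, 0, 0, 0]],
])

```text
t: 17.58
tool_pos: [0.6227, 0.0235, 0.0887]
ee_rot: [[0.991, -0.136, 0.002], [-0.136, -0.991, 0.0], [0.002, -0.0, -1.0]]
ft_force: [0.4, -0.3, -3.2]
opening: 0.0122
grip_force: 25.0
```

```bash
python3 - <<'E'
from h import *
state(); p=rackpts((.6139,-.042),-7.8);go(p['bay2'],.0529,-7.8)
w=r.camera('wrist');cv2.imwrite('pics/w6.png',w)
E
```

```text
t 17.58 tcp [0.6227 0.0235 0.0887] yaw x -7.81 f [ 0.4 -0.3 -3.2] open 0.0122
  d tool(units of 40mm) [0.002 0.014 0.895] roll -0.0
```

View pics/w6.png

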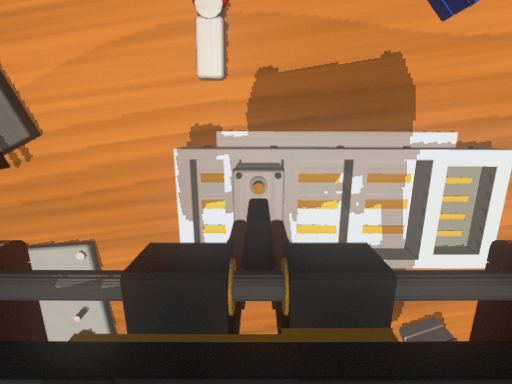

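The filter hangs over bay 2, with its body at x 235–284 and the bay mouth at about 239–283. I'll check the lateral offset numerically.

```bash
python3 - <<'E'
from h import *
C=cal('wrist');g=cv2.cvtColor(cv2.imread('pics/w6.png'),6).astype(int)
for y in (180,190,210,220):
    row=g[y-2:y+3].mean(0);d=np.abs(np.diff(row)); print(y,[(x,int(row[x]),int(row[x+1])) for x in range(165,515) if d[x]>25])
p=rackpts((.6139,-.042),-7.8)
a=np.radians(-7.8);ex=np.array([np.cos(a),np.sin(a)]);ey=np.array([-ex[1],ex[0]])
v=[.134,.122,.095,.083,.048,.036,-.007,-.019,-.07,-.082,-.122,-.134]
print(pix([(*(np.array([.6139,-.042])+ey*k+ex*.01),.03) for k in v],C).round(0).tolist())
o=r.observe()
print(pix([(*(o['tool_pos'][:2]+ey*k+ex*.035),.0798) for k in(.016,-.016)],C).round(1).tolist())
E
```

```text
Traceback (most recent call last):
IndexError: index 511 is out of bounds for axis 0 with size 511
```

```bash
python3 - <<'E'
from h import *
C=cal('wrist');g=cv2.cvtColor(cv2.imread('pics/w6.png'),6).astype(int)
for y in (180,190,210,220):
    row=g[y-2:y+3].mean(0);d=np.abs(np.diff(row)); print(y,[(x,int(row[x]),int(row[x+1])) for x in range(165,511) if d[x]>25])
a=np.radians(-7.8);ex=np.array([np.cos(a),np.sin(a)]);ey=np.array([-ex[1],ex[0]])
v=[.134,.122,.095,.083,.048,.036,-.007,-.019,-.07,-.082,-.122,-.134]
print(pix([(*(np.array([.6139,-.042])+ey*k+ex*.01),.03) for k in v],C).round(0).tolist())
o=r.observe()
print(pix([(*(o['tool_pos'][:2]+ey*k+ex*.035),.0798) for k in(.016,-.016)],C).round(1).tolist())
E
```

```text
180 [(174, 137, 184), (175, 184, 227), (177, 217, 172), (190, 144, 100), (196, 99, 139), (197, 139, 171), (223, 139, 198), (224, 198, 233), (229, 227, 201), (230, 201, 171), (341, 228, 199), (342, 199, 133), (343, 133, 99), (351, 121, 208), (361, 232, 204), (362, 204, 177), (404, 144, 194), (410, 207, 232), (412, 232, 197), (413, 197, 98), (429, 103, 168), (430, 168, 233), (478, 160, 127), (479, 127, 100), (493, 105, 177), (494, 177, 229), (508, 222, 175), (509, 175, 148)]
190 [(175, 146, 196), (176, 196, 230), (179, 214, 176), (190, 158, 128), (191, 128, 92), (197, 116, 152), (223, 170, 195), (224, 195, 221), (231, 198, 152), (341, 190, 141), (342, 141, 91), (350, 104, 200), (351, 200, 232), (359, 230, 204), (360, 204, 179), (402, 190, 230), (411, 233, 141), (412, 141, 99), (427, 100, 134), (428, 134, 221), (443, 214, 167), (476, 159, 129), (477, 129, 99), (491, 116, 183), (492, 183, 232), (506, 214, 166)]
210 [(176, 141, 175), (177, 175, 221), (181, 213, 171), (191, 164, 136), (192, 136, 92), (198, 115, 151), (202, 164, 201), (203, 201, 228), (224, 221, 194), (225, 194, 167), (246,
[... 517 characters left out ...]
), (202, 185, 219), (232, 230, 194), (233, 194, 121), (246, 111, 56), (269, 54, 104), (282, 110, 146), (283, 146, 171), (288, 172, 197), (289, 197, 225), (338, 233, 204), (339, 204, 135), (340, 135, 101), (347, 94, 157), (348, 157, 220), (380, 232, 193), (402, 172, 230), (407, 229, 127), (408, 127, 100), (423, 110, 177), (424, 177, 232), (438, 217, 172), (470, 158, 131), (471, 131, 102), (484, 96, 122), (485, 122, 200), (486, 200, 233), (499, 227, 194), (500, 194, 157)]
[[173.0, 199.0], [188.0, 199.0], [221.0, 199.0], [236.0, 199.0], [278.0, 199.0], [293.0, 199.0], [346.0, 199.0], [360.0, 199.0], [422.0, 199.0], [436.0, 199.0], [484.0, 199.0], [499.0, 199.0]]
[[230.3, 179.3], [281.6, 179.3]]
```

I need about 1.4 mm towards −y. I'll correct and descend gently.

step_arm([
  [[0, 0.035, 0, 0], [0, 0, 0.15, 0], [0, 0, 0.1, 0], [0, 0, 0.1, 0], [0, 0, 0.08, 0], [0, 0, 0.08, 0], [0, 0, 0, 0], [0, 0, 0, 0]],
])

```text
t: 18.3
tool_pos: [0.6217, 0.0222, 0.0662]
ee_rot: [[0.991, -0.136, -0.001], [-0.136, -0.991, 0.0], [-0.001, 0.0, -1.0]]
ft_force: [0.4, 0.6, -2.6]
opening: 0.0116
grip_force: 25.0
```

It has gone 10 mm below the rim-rest height with no contact, so the fit is right. I'll continue down to home.

step_arm([
  [[0, 0, 0.1, 0], [0, 0, 0.1, 0], [0, 0, 0.08, 0], [0, 0, 0.03, 0], [0, 0, 0, 0], [0, 0, 0, 0]],
])

```text
t: 18.8
tool_pos: [0.6218, 0.0222, 0.0541]
ee_rot: [[0.991, -0.136, -0.0], [-0.136, -0.991, 0.0], [-0.0, 0.0, -1.0]]
ft_force: [-0.1, -0.6, -2.2]
opening: 0.0118
grip_force: 25.0
```

```bash
python3 - <<'E'
from h import *
state()
E
```

```text
t 18.8 tcp [0.6218 0.0222 0.0541] yaw x -7.8 f [-0.1 -0.6 -2.2] open 0.0118
```

step_arm([
  [[0, 0, 0.03, 0], [0, 0, 0, 0], [0, 0, 0, 0], [0, 0, 0, 0], [0, 0, 0, 0], [0, 0, -0.3, 0], [0, 0, -0.8, 0], [0, 0, -0.9, 0], [0, 0, -0.9, 0], [0, 0, -0.9, 0], [0, 0, -0.3, 0]],
], grip=0.5)

```text
t: 19.72
tool_pos: [0.6233, 0.0222, 0.2255]
ee_rot: [[0.991, -0.136, 0.01], [-0.136, -0.991, -0.0], [0.01, -0.001, -1.0]]
ft_force: [-0.6, 0.8, 0.2]
opening: 0.0438
grip_force: 0.0
```

step_arm([
  [[-0.457, 0.877, 0, 0], [-0.457, 0.877, 0, 0], [-0.457, 0.877, 0, 0], [-0.457, 0.877, 0, 0], [-0.457, 0.877, 0, 0], [-0.457, 0.877, 0, 0], [-0.457, 0.877, 0, 0], [-0.457, 0.877, 0, -0.023], [0, 0, 0, 0], [0, 0, 0, 0], [0, 0, 0, 0]],
], grip=1.0)

```text
t: 20.63
tool_pos: [0.439, -0.2358, 0.2173]
ee_rot: [[0.993, -0.114, 0.001], [-0.114, -0.994, 0.0], [0.001, -0.0, -1.0]]
ft_force: [-0.6, 0.4, -0.1]
opening: 0.088
grip_force: 0.0
```

```bash
python3 - <<'E'
from h import *
state();C=cal('wrist');w=r.camera('wrist');cv2.imwrite('pics/w7.png',w)
t=r.camera('top');cv2.imwrite('pics/t7.png',t)
print('top');[print(*b) for b in bodies(t,cal('top')) if .35<b[0][0]<.55 and -.45<b[0][1]<.05]
print('wrist');[print(*b) for b in bodies(w[:235],C) if .35<b[0][0]<.55 and -.45<b[0][1]<.05]
go((.4385,-.236),.046,-6.5)
E
```

```text
t 20.63 tcp [ 0.439  -0.2358  0.2173] yaw x -6.54 f [-0.6  0.4 -0.1] open 0.088
top
[ 0.4581 -0.0199] 17.4 [0.068 0.034] [242. 236.]
wrist
[ 0.4603 -0.0169] 17.8 [0.045 0.037] [ 81. 185.]
[ 0.4297 -0.1375] 14.7 [0.089 0.052] [180. 197.]
[ 0.439 -0.241] -5.9 [0.082 0.024] [261. 180.]
  d tool(units of 40mm) [-0.022  0.029  4.276] roll 0.002
```

step_arm([
  [[-0.02, 0.03, 0.5, 0], [0, 0, 0.8, 0], [0, 0, 0.8, 0], [0, 0, 0.8, 0], [0, 0, 0.7, 0], [0, 0, 0.4, 0], [0, 0, 0.25, 0], [0, 0, 0, 0]],
])

```text
t: 21.4
tool_pos: [0.4373, -0.2353, 0.0444]
ee_rot: [[0.994, -0.111, -0.004], [-0.111, -0.994, 0.003], [-0.004, -0.002, -1.0]]
ft_force: [-0.1, -0.4, -0.5]
opening: 0.0877
grip_force: 0.0
```

step_arm([
  [[0, 0, 0, 0], [0, 0, 0, 0], [0, 0, 0, 0], [0, 0, 0, 0], [0, 0, 0, 0], [0, 0, 0, 0], [0, 0, 0, 0], [0, 0, 0, 0], [0, 0, 0, 0], [0, 0, 0, 0], [0, 0, 0, 0], [0, 0, 0, 0], [0, 0, 0, 0]],
], grip=0.0)

```text
t: 22.48
tool_pos: [0.4378, -0.2371, 0.0468]
ee_rot: [[0.994, -0.113, -0.0], [-0.113, -0.994, 0.0], [-0.0, -0.0, -1.0]]
ft_force: [-0.7, -0.1, -0.2]
opening: 0.012
grip_force: 25.0
```

step_arm([
  [[0, 0, -0.3, 0], [0, 0, -0.6, 0], [0, 0, -0.8, 0], [0, 0, -0.8, 0], [0, 0, -0.8, 0], [0, 0, 0, 0], [0, 0, 0, 0]],
])

```text
t: 23.07
tool_pos: [0.4387, -0.2375, 0.1815]
ee_rot: [[0.994, -0.113, 0.004], [-0.113, -0.994, -0.002], [0.004, 0.002, -1.0]]
ft_force: [-0.4, -0.3, -3.4]
opening: 0.012
grip_force: 25.0
```

```bash
python3 - <<'E'
from h import *
state(); p=rackpts((.6135,-.0430),-7.8);print(p); go(p['bay1'],.18,-7.8)
E
```

```text
t 23.07 tcp [ 0.4387 -0.2375  0.1815] yaw x -6.48 f [-0.4 -0.3 -3.4] open 0.012
{'bay1': array([0.6282, 0.0645]), 'bay2': array([0.6224, 0.0219]), 'bay3': array([ 0.6155, -0.0286]), 'bay4': array([ 0.6075, -0.0871]), 'socket': array([ 0.5997, -0.1441])}
  d tool(units of 40mm) [ 3.854 -8.038  0.038] roll 0.023
```

step_arm([
  [[0.385, -0.804, 0, 0], [0.385, -0.804, 0, 0], [0.385, -0.804, 0, 0], [0.385, -0.804, 0, 0], [0.385, -0.804, 0, 0], [0.385, -0.804, 0, 0], [0.385, -0.804, 0, 0], [0.385, -0.804, 0, 0], [0.385, -0.804, 0, 0], [0.385, -0.804, 0, 0], [0, 0, 0, 0.023], [0, 0, 0.5, 0], [0, 0, 0.8, 0], [0, 0, 0.7, 0], [0, 0, 0.3, 0], [0, 0, 0, 0], [0, 0, 0, 0], [0, 0, 0, 0]],
])

```text
t: 24.57
tool_pos: [0.628, 0.0649, 0.0889]
ee_rot: [[0.991, -0.136, 0.002], [-0.136, -0.991, 0.0], [0.002, -0.0, -1.0]]
ft_force: [-0.3, -0.1, -3.5]
opening: 0.0119
grip_force: 25.0
```

```bash
cat >> h.py <<'E'
def edges(name,rows,c,yaw,thick):
    w=r.camera('wrist');cv2.imwrite(name,w);C=cal('wrist');g=cv2.cvtColor(w,6).astype(int)
    a=np.radians(yaw);ex=np.array([np.cos(a),np.sin(a)]);ey=np.array([-ex[1],ex[0]])
    for y in rows:
        row=g[y-2:y+3].mean(0);d=np.abs(np.diff(row)); print(y,[(x,int(row[x]),int(row[x+1])) for x in range(100,511) if d[x]>25])
    v=[.134,.122,.095,.083,.048,.036,-.007,-.019,-.07,-.082,-.122,-.134]
    print(pix([(*(np.array(c)+ey*k+ex*.01),.03) for k in v],C).round(0).tolist())
    o=r.observe();print(pix([(*(o['tool_pos'][:2]+ey*k+ex*.035),.0798) for k in(thick/2,-thick/2)],C).round(1).tolist())
E
python3 - <<'E'
from h import *
state();go((.6282,.0645),.0528,-7.8);edges('pics/w8.png',(200,220),(.6135,-.043),-7.8,.024)
E
```

```text
t 24.57 tcp [0.628  0.0649 0.0889] yaw x -7.82 f [-0.3 -0.1 -3.5] open 0.0119
  d tool(units of 40mm) [0.004 0.008 0.902] roll -0.0
200 [(248, 163, 122), (249, 122, 94), (266, 93, 135), (267, 135, 174), (275, 180, 151), (290, 168, 125), (291, 125, 86), (293, 88, 129), (294, 129, 171), (306, 190, 148), (307, 148, 69), (336, 99, 130), (337, 130, 170), (384, 177, 219), (386, 225, 157), (387, 157, 102), (400, 96, 150), (401, 150, 180), (415, 185, 211), (455, 239, 199), (456, 199, 125), (476, 101, 139), (477, 139, 233), (491, 236, 210)]
220 [(227, 150, 177), (228, 177, 224), (233, 218, 175), (246, 112, 49), (269, 53, 112), (270, 112, 138), (282, 129, 161), (289, 179, 143), (290, 143, 83), (292, 83, 115), (293, 115, 154), (305, 184, 149), (306, 149, 80), (307, 80, 53), (335, 63, 99), (336, 99, 209), (337, 209, 239), (384, 233, 155), (385, 155, 108), (398, 118, 177), (412, 185, 229), (452, 219, 149), (453, 149, 108), (472, 103, 133), (473, 133, 231), (487, 232, 191)]
[[226.0, 199.0], [240.0, 199.0], [273.0, 198.0], [288.0, 198.0], [331.0, 198.0], [345.0, 198.0], [398.0, 198.0], [412.0, 198.0], [473.0, 198.0], [488.0, 198.0], [535.0, 198.0], [549.0, 198.0]]
[[236.8, 179.3], [275.2, 179.3]]
```

View pics/w8.png

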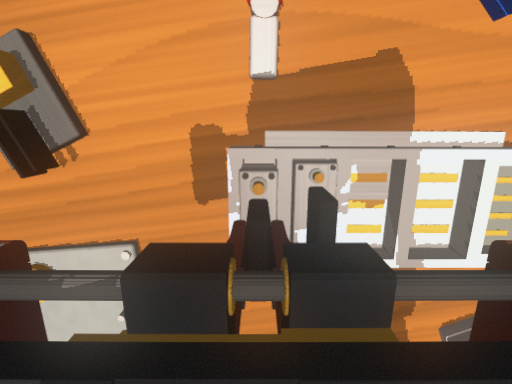

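The mid filter is home in bay 2, and the thin one is centred over bay 1 (body 240–278). I'll descend.

step_arm([
  [[0, 0.012, 0, 0], [0, 0, 0.15, 0], [0, 0, 0.1, 0], [0, 0, 0.1, 0], [0, 0, 0.08, 0], [0, 0, 0.08, 0], [0, 0, 0, 0], [0, 0, 0, 0]],
])

```text
t: 25.28
tool_pos: [0.627, 0.0646, 0.0662]
ee_rot: [[0.991, -0.136, -0.001], [-0.136, -0.991, -0.0], [-0.001, 0.0, -1.0]]
ft_force: [0.1, 1.2, -2.9]
opening: 0.0121
grip_force: 25.0
```

step_arm([
  [[0, 0, 0.1, 0], [0, 0, 0.1, 0], [0, 0, 0.08, 0], [0, 0, 0.05, 0], [0, 0, 0, 0], [0, 0, 0, 0]],
])

```text
t: 25.78
tool_pos: [0.6271, 0.0646, 0.0533]
ee_rot: [[0.991, -0.136, -0.0], [-0.136, -0.991, -0.0], [-0.0, 0.0, -1.0]]
ft_force: [0.4, 0.0, -3.0]
opening: 0.0119
grip_force: 25.0
```

step_arm([
  [[0, 0, 0, 0], [0, 0, 0, 0], [0, 0, 0, 0], [0, 0, 0, 0], [0, 0, 0, 0], [0, 0, -0.3, 0], [0, 0, -0.8, 0], [0, 0, -0.9, 0], [0, 0, -0.9, 0], [0, 0, -0.9, 0], [0, 0, -0.3, 0]],
], grip=0.3)

```text
t: 26.7
tool_pos: [0.6286, 0.0646, 0.2259]
ee_rot: [[0.991, -0.136, 0.01], [-0.136, -0.991, 0.001], [0.01, -0.002, -1.0]]
ft_force: [0.0, -0.4, 1.4]
opening: 0.0266
grip_force: 0.0
```

step_arm([
  [[-0.591, 0.781, 0, 0], [-0.591, 0.781, 0, 0], [-0.591, 0.781, 0, 0], [-0.591, 0.781, 0, 0], [-0.591, 0.781, 0, 0], [-0.591, 0.781, 0, 0], [-0.591, 0.781, 0, 0], [0, 0, 0, -0.095], [0, 0, 0, -0.095], [0, 0, 0, -0.095], [0, 0, 0, -0.095], [0, 0, 0, 0], [0, 0, 0, 0], [0, 0, 0, 0]],
], grip=1.0)

```text
t: 27.87
tool_pos: [0.4335, -0.1296, 0.2175]
ee_rot: [[0.971, 0.239, 0.0], [0.239, -0.971, -0.0], [0.0, 0.0, -1.0]]
ft_force: [-0.0, -0.3, -0.3]
opening: 0.0878
grip_force: 0.0
```

```bash
python3 - <<'E'
from h import *
state();C=cal('wrist');w=r.camera('wrist');cv2.imwrite('pics/w9.png',w)
t=r.camera('top');cv2.imwrite('pics/t9.png',t)
print('top');[print(*b) for b in bodies(t,cal('top')) if .35<b[0][0]<.55 and -.45<b[0][1]<.05]
print('wrist');[print(*b) for b in bodies(w[:235],C) if .35<b[0][0]<.55 and -.45<b[0][1]<.05]
go((.4333,-.1296),.046,14)
E
```

```text
t 27.87 tcp [ 0.4335 -0.1296  0.2175] yaw x 13.82 f [-0.  -0.3 -0.3] open 0.0878
top
wrist
[ 0.4136 -0.1193] 15.2 [0.084 0.04 ] [245. 194.]
[ 0.4619 -0.0255] 17.7 [0.065 0.034] [178. 138.]
  d tool(units of 40mm) [-0.007  0.     4.286] roll -0.002
```

The big filter has been knocked to about (.412,−.116). I'll re-centre and measure again.

step_arm([
  [[-0.448, -0.45, 0, 0], [0, 0, 0, -0.02], [0, 0, 0, 0], [0, 0, 0, 0], [0, 0, 0, 0]],
])

```text
t: 28.38
tool_pos: [0.4122, -0.1167, 0.2175]
ee_rot: [[0.966, 0.26, 0.0], [0.26, -0.966, -0.0], [0.0, 0.0, -1.0]]
ft_force: [0.2, 0.2, 0.2]
opening: 0.088
grip_force: 0.0
```

```bash
python3 - <<'E'
from h import *
state();C=cal('wrist');w=r.camera('wrist');cv2.imwrite('pics/w10.png',w)
print('wrist');[print(*b) for b in bodies(w[:235],C) if .35<b[0][0]<.55 and -.45<b[0][1]<.05]
go((.4118,-.1164),.046,15)
E
```

```text
t 28.38 tcp [ 0.4122 -0.1167  0.2175] yaw x 15.08 f [0.2 0.2 0.2] open 0.088
wrist
[ 0.3582 -0.1734] -74.9 [0.034 0.006] [288. 232.]
[ 0.413  -0.1196] 15.9 [0.082 0.039] [259. 180.]
[ 0.4614 -0.0254] 17.5 [0.065 0.032] [193. 121.]
  d tool(units of 40mm) [-0.008 -0.01   4.285] roll 0.001
```

View pics/w10.png

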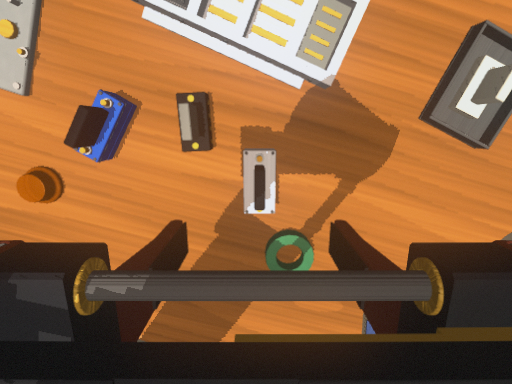

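The big filter is at (259,180), square below the gripper, and the green toroid at (289,252) is clear of the fingers. I'll grasp.

step_arm([
  [[-0.02, -0.01, 0.5, 0], [0, 0, 0.8, 0], [0, 0, 0.8, 0], [0, 0, 0.8, 0], [0, 0, 0.7, 0], [0, 0, 0.4, 0], [0, 0, 0.25, 0], [0, 0, 0, 0]],
])

```text
t: 29.1
tool_pos: [0.4098, -0.116, 0.045]
ee_rot: [[0.965, 0.26, -0.004], [0.26, -0.965, 0.001], [-0.004, -0.002, -1.0]]
ft_force: [0.0, 0.1, 0.2]
opening: 0.0881
grip_force: 0.0
```

step_arm([
  [[0, 0, 0, 0], [0, 0, 0, 0], [0, 0, 0, 0], [0, 0, 0, 0], [0, 0, 0, 0], [0, 0, 0, 0], [0, 0, 0, 0], [0, 0, 0, 0], [0, 0, 0, 0], [0, 0, 0, 0], [0, 0, 0, 0], [0, 0, 0, 0], [0, 0, 0, 0]],
], grip=0.0)

```text
t: 30.18
tool_pos: [0.4109, -0.1164, 0.0473]
ee_rot: [[0.965, 0.261, -0.0], [0.261, -0.965, -0.0], [-0.0, -0.0, -1.0]]
ft_force: [-0.2, -0.2, -3.9]
opening: 0.0117
grip_force: 25.0
```

step_arm([
  [[0, 0, -0.3, 0], [0, 0, -0.6, 0], [0, 0, -0.8, 0], [0, 0, -0.8, 0], [0, 0, -0.8, 0], [0, 0, 0, 0.098], [0, 0, 0, 0.1], [0, 0, 0, 0.1], [0, 0, 0, 0.1], [0, 0, 0, 0], [0, 0, 0, 0]],
])

```text
t: 31.1
tool_pos: [0.4107, -0.1161, 0.1794]
ee_rot: [[0.991, -0.131, -0.001], [-0.131, -0.991, 0.0], [-0.001, -0.0, -1.0]]
ft_force: [0.5, -0.8, -4.0]
opening: 0.0121
grip_force: 25.0
```

```bash
python3 - <<'E'
from h import *
state(); p=rackpts((.6135,-.0431),-7.8);print(p); go(p['bay3'],.18,-7.8)
E
```

```text
t 31.1 tcp [ 0.4107 -0.1161  0.1794] yaw x -7.52 f [ 0.5 -0.8 -4. ] open 0.0121
{'bay1': array([0.6282, 0.0644]), 'bay2': array([0.6224, 0.0218]), 'bay3': array([ 0.6155, -0.0287]), 'bay4': array([ 0.6075, -0.0872]), 'socket': array([ 0.5997, -0.1442])}
  d tool(units of 40mm) [ 4.79  -2.837 -0.018] roll 0.005
```

step_arm([
  [[0.798, -0.473, 0, 0], [0.798, -0.473, 0, 0], [0.798, -0.473, 0, 0], [0.798, -0.473, 0, 0], [0.798, -0.473, 0, 0], [0.798, -0.473, 0, 0], [0, 0, 0, 0.005], [0, 0, 0.5, 0], [0, 0, 0.8, 0], [0, 0, 0.7, 0], [0, 0, 0.25, 0], [0, 0, 0, 0], [0, 0, 0, 0], [0, 0, 0, 0]],
])

```text
t: 32.27
tool_pos: [0.617, -0.0296, 0.0921]
ee_rot: [[0.99, -0.138, 0.004], [-0.138, -0.99, -0.0], [0.004, -0.0, -1.0]]
ft_force: [-0.7, 0.6, -3.6]
opening: 0.0123
grip_force: 25.0
```

```bash
python3 - <<'E'
from h import *
state();go((.6155,-.0287),.0533,-7.8);edges('pics/w11.png',(200,),(.6135,-.0431),-7.8,.04)
E
```

```text
t 32.27 tcp [ 0.617  -0.0296  0.0921] yaw x -7.94 f [-0.7  0.6 -3.6] open 0.0123
  d tool(units of 40mm) [-0.044 -0.018  0.969] roll -0.002
200 [(142, 85, 147), (143, 147, 184), (150, 176, 150), (151, 150, 113), (159, 101, 128), (160, 128, 208), (161, 208, 242), (168, 189, 158), (169, 158, 122), (170, 122, 86), (197, 62, 129), (198, 129, 181), (210, 178, 152), (211, 152, 117), (216, 107, 134), (217, 134, 168), (248, 170, 121), (249, 121, 81), (266, 85, 121), (267, 121, 170), (349, 222, 191), (350, 191, 127), (359, 97, 143), (360, 143, 181), (374, 183, 143), (397, 148, 196), (411, 175, 134), (412, 134, 106), (422, 118, 219), (437, 221, 161)]
[[112.0, 200.0], [126.0, 200.0], [159.0, 200.0], [173.0, 200.0], [215.0, 200.0], [230.0, 200.0], [281.0, 200.0], [296.0, 200.0], [357.0, 200.0], [372.0, 199.0], [419.0, 199.0], [434.0, 199.0]]
[[224.3, 178.5], [287.3, 178.4]]
```

step_arm([
  [[-0.03, -0.018, 0, 0], [0, 0, 0.15, 0], [0, 0, 0.1, 0], [0, 0, 0.1, 0], [0, 0, 0.1, 0], [0, 0, 0.1, 0], [0, 0, 0, 0], [0, 0, 0, 0]],
])

```text
t: 32.98
tool_pos: [0.6145, -0.0285, 0.0668]
ee_rot: [[0.99, -0.139, -0.001], [-0.139, -0.99, 0.0], [-0.001, 0.0, -1.0]]
ft_force: [0.1, -1.1, -5.0]
opening: 0.012
grip_force: 25.0
```

step_arm([
  [[0, 0, 0.1, 0], [0, 0, 0.1, 0], [0, 0, 0.1, 0], [0, 0, 0.05, 0], [0, 0, 0, 0], [0, 0, 0, 0]],
])

```text
t: 33.48
tool_pos: [0.615, -0.0286, 0.0536]
ee_rot: [[0.99, -0.139, 0.0], [-0.139, -0.99, -0.0], [0.0, -0.0, -1.0]]
ft_force: [-0.4, -0.3, -2.7]
opening: 0.0119
grip_force: 25.0
```

step_arm([
  [[0, 0, 0, 0], [0, 0, 0, 0], [0, 0, 0, 0], [0, 0, 0, 0], [0, 0, 0, 0], [0, 0, -0.3, 0], [0, 0, -0.8, 0], [0, 0, -0.9, 0], [0, 0, -0.9, 0], [0, 0, -0.9, 0], [0, 0, -0.3, 0]],
], grip=0.35)

```text
t: 34.4
tool_pos: [0.6163, -0.0287, 0.2258]
ee_rot: [[0.99, -0.139, 0.01], [-0.139, -0.99, -0.001], [0.01, -0.0, -1.0]]
ft_force: [1.1, -0.2, 1.9]
opening: 0.0309
grip_force: 0.0
```

step_arm([
  [[-0.957, 0.078, 0, 0], [-0.957, 0.078, 0, 0], [-0.957, 0.078, 0, 0], [-0.957, 0.078, 0, 0], [0, 0, 0, -0.11], [0, 0, 0, -0.11], [0, 0, 0, -0.11], [0, 0, 0, -0.11], [0, 0, 0, 0], [0, 0, 0, 0], [0, 0, 0, 0]],
], grip=1.0)

```text
t: 35.32
tool_pos: [0.4615, -0.0197, 0.2175]
ee_rot: [[0.956, 0.293, -0.0], [0.293, -0.956, 0.0], [-0.0, -0.0, -1.0]]
ft_force: [0.4, 0.7, 1.1]
opening: 0.0877
grip_force: 0.0
```

```bash
python3 - <<'E'
from h import *
state();C=cal('wrist');w=r.camera('wrist');cv2.imwrite('pics/w12.png',w)
print('wrist');[print(*b) for b in bodies(w[:235],C,z=.024) if .35<b[0][0]<.55 and -.45<b[0][1]<.15]
go((.461,-.0195),.03,17.5)
E
```

```text
t 35.32 tcp [ 0.4615 -0.0197  0.2175] yaw x 17.06 f [0.4 0.7 1.1] open 0.0877
wrist
[ 0.4543 -0.0196] 16.5 [0.055 0.023] [255. 184.]
[0.4261 0.0836] -16.8 [0.091 0.037] [173. 181.]
  d tool(units of 40mm) [-0.01  -0.007  4.687] roll -0.007
```

View pics/w12.png

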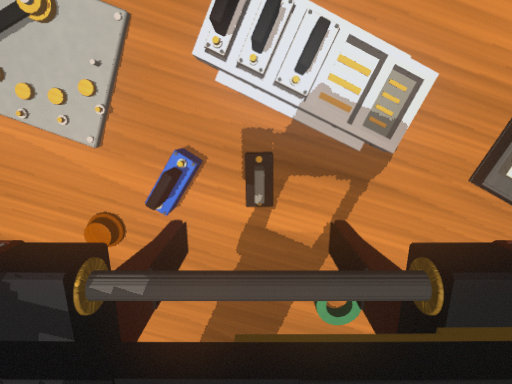

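All three filters sit home in their bays, and the link block is at (259,180) below the gripper. I'll grasp with a narrower opening to stay clear of the blue look-alike at (175,180).

step_arm([
  [[-0.01, 0, 0, -0.007], [0, 0, 0.5, 0], [0, 0, 0.8, 0], [0, 0, 0.8, 0], [0, 0, 0.8, 0], [0, 0, 0.8, 0], [0, 0, 0.6, 0], [0, 0, 0.35, 0], [0, 0, 0, 0], [0, 0, 0, 0]],
], grip=0.6)

```text
t: 36.2
tool_pos: [0.4606, -0.0197, 0.031]
ee_rot: [[0.953, 0.302, -0.002], [0.302, -0.953, 0.0], [-0.002, -0.001, -1.0]]
ft_force: [0.1, 0.1, 1.1]
opening: 0.0527
grip_force: 0.0
```

step_arm([
  [[0, 0, 0, 0], [0, 0, 0, 0], [0, 0, 0, 0], [0, 0, 0, 0], [0, 0, 0, 0], [0, 0, 0, 0], [0, 0, 0, 0], [0, 0, 0, 0], [0, 0, 0, 0], [0, 0, 0, 0], [0, 0, 0, 0], [0, 0, 0, 0], [0, 0, 0, 0]],
], grip=0.0, force=45)

```text
t: 37.28
tool_pos: [0.4611, -0.0198, 0.0315]
ee_rot: [[0.953, 0.303, -0.0], [0.303, -0.953, -0.0], [-0.0, 0.0, -1.0]]
ft_force: [-0.3, -0.2, 1.3]
opening: 0.0116
grip_force: 45.0
```

step_arm([
  [[0, 0, -0.3, 0], [0, 0, -0.6, 0], [0, 0, -0.8, 0], [0, 0, -0.8, 0], [0, 0, -0.8, 0], [0, 0, -0.3, 0], [0, 0, 0, 0.11], [0, 0, 0, 0.11], [0, 0, 0, 0.11], [0, 0, 0, 0.11], [0, 0, 0, 0], [0, 0, 0, 0]],
])

```text
t: 38.28
tool_pos: [0.4608, -0.0197, 0.1747]
ee_rot: [[0.992, -0.129, -0.001], [-0.129, -0.992, 0.0], [-0.001, -0.0, -1.0]]
ft_force: [0.9, -0.3, -1.8]
opening: 0.0117
grip_force: 45.0
```

```bash
python3 - <<'E'
from h import *
state(); p=rackpts((.6135,-.0431),-7.8); go(p['socket'],.18,-7.8)
E
```

```text
t 38.28 tcp [ 0.4608 -0.0197  0.1747] yaw x -7.39 f [ 0.9 -0.3 -1.8] open 0.0117
  d tool(units of 40mm) [ 3.844  2.64  -0.137] roll 0.007
```

step_arm([
  [[0.769, 0.528, 0, 0], [0.769, 0.528, 0, 0], [0.769, 0.528, 0, 0], [0.769, 0.528, 0, 0], [0.769, 0.528, 0, 0], [0, 0, 0, 0.007], [0, 0, 0.5, 0], [0, 0, 0.8, 0], [0, 0, 0.8, 0], [0, 0, 0.4, 0], [0, 0, 0, 0], [0, 0, 0, 0], [0, 0, 0, 0]],
])

```text
t: 39.37
tool_pos: [0.6003, -0.1448, 0.0773]
ee_rot: [[0.991, -0.137, 0.002], [-0.137, -0.991, -0.001], [0.002, 0.0, -1.0]]
ft_force: [0.4, 0.5, -1.6]
opening: 0.0117
grip_force: 45.0
```

```bash
python3 - <<'E'
from h import *
state();go((.5997,-.1442),.0475,-7.8);edges('pics/w13.png',(200,),(.6135,-.0431),-7.8,.036)
E
```

```text
t 39.37 tcp [ 0.6003 -0.1448  0.0773] yaw x -7.9 f [ 0.4  0.5 -1.6] open 0.0117
  d tool(units of 40mm) [-0.019 -0.012  0.745] roll -0.002
200 [(102, 66, 140), (103, 140, 170), (111, 179, 220), (123, 208, 137), (124, 137, 103), (134, 107, 162), (135, 162, 236), (150, 223, 142), (151, 142, 103), (161, 119, 155), (164, 177, 206), (165, 206, 234), (186, 218, 176), (228, 173, 143), (229, 143, 83), (285, 50, 78), (286, 78, 143), (287, 143, 175), (299, 159, 120), (300, 120, 93), (439, 149, 123), (440, 123, 58), (485, 105, 140), (486, 140, 204), (487, 204, 231), (501, 223, 164), (502, 164, 104)]
[[-44.0, 204.0], [-29.0, 204.0], [5.0, 204.0], [20.0, 204.0], [64.0, 204.0], [79.0, 204.0], [134.0, 204.0], [149.0, 204.0], [214.0, 204.0], [230.0, 204.0], [281.0, 203.0], [296.0, 203.0]]
[[224.9, 182.9], [286.4, 182.8]]
```

View pics/w13.png

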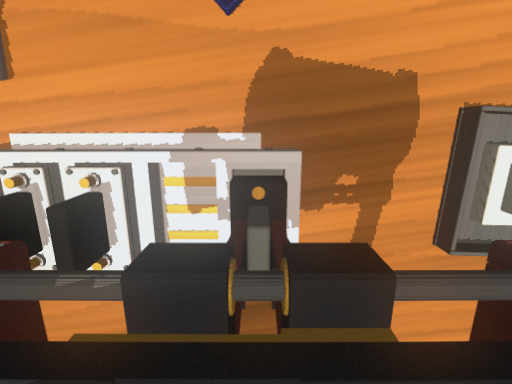

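The block at x 229–286 hangs over the socket, whose centre is at about 258. I'll nudge slightly and lower.

step_arm([
  [[-0.015, 0.015, 0, 0], [0, 0, 0.15, 0], [0, 0, 0.15, 0], [0, 0, 0.12, 0], [0, 0, 0.12, 0], [0, 0, 0.1, 0], [0, 0, 0.05, 0], [0, 0, 0, 0], [0, 0, 0, 0]],
])

```text
t: 40.17
tool_pos: [0.599, -0.1452, 0.0477]
ee_rot: [[0.99, -0.139, -0.0], [-0.139, -0.99, 0.0], [-0.0, -0.0, -1.0]]
ft_force: [0.2, 0.1, -1.5]
opening: 0.0119
grip_force: 45.0
```

Inside the socket, at bed height. Now I'll press home.

step_arm([
  [[0, 0, 0.05, 0], [0, 0, 0.05, 0], [0, 0, 0.05, 0], [0, 0, 0.05, 0], [0, 0, 0.03, 0], [0, 0, 0.03, 0], [0, 0, 0, 0], [0, 0, 0, 0], [0, 0, 0, 0]],
])

```text
t: 40.92
tool_pos: [0.5993, -0.1453, 0.0375]
ee_rot: [[0.99, -0.139, 0.001], [-0.139, -0.99, -0.0], [0.001, 0.0, -1.0]]
ft_force: [2.4, -0.3, 1.8]
opening: 0.0115
grip_force: 45.0
```

step_arm([
  [[0, 0, 0.03, 0], [0, 0, 0, 0], [0, 0, 0, 0], [0, 0, 0.03, 0], [0, 0, 0, 0], [0, 0, 0, 0]],
])

```text
t: 41.42
tool_pos: [0.5994, -0.1454, 0.0375]
ee_rot: [[0.99, -0.139, 0.002], [-0.139, -0.99, -0.001], [0.002, 0.0, -1.0]]
ft_force: [-3.5, 1.0, 11.4]
opening: 0.0122
grip_force: 45.0
```

It bottomed out and is flush: 10 mm of travel, then 11 N with no further movement. I'll release, rise and return to the lever.

step_arm([
  [[0, 0, 0, 0], [0, 0, 0, 0], [0, 0, 0, 0], [0, 0, 0, 0], [0, 0, 0, 0], [0, 0, 0, 0], [0, 0, -0.3, 0], [0, 0, -0.8, 0], [0, 0, -0.9, 0], [0, 0, -0.9, 0], [0, 0, -0.9, 0], [0, 0, -0.7, 0], [0, 0, 0, -0.07], [0, 0, 0, -0.069], [0, 0, 0, 0], [0, 0, 0, 0]],
], grip=0.5)

```text
t: 42.75
tool_pos: [0.5989, -0.1452, 0.2156]
ee_rot: [[1.0, -0.002, 0.0], [-0.002, -1.0, -0.0], [0.0, 0.0, -1.0]]
ft_force: [-0.0, 1.0, -0.4]
opening: 0.0436
grip_force: 0.0
```

```bash
python3 - <<'E'
from h import *
state();w=r.camera('wrist');cv2.imwrite('pics/w14.png',w);t=r.camera('top');cv2.imwrite('pics/t14.png',t)
C=cal('wrist')
# link tab / body corners predicted if flush & observed dark blob
g=cv2.cvtColor(w,6);m=(g<70).astype(np.uint8);m[225:]=0
for c in cv2.findContours(m,0,2)[0]:
    if cv2.contourArea(c)>60: print(cv2.boundingRect(c),cv2.contourArea(c))
a=np.radians(-8);ex=np.array([np.cos(a),np.sin(a)]);ey=np.array([-ex[1],ex[0]]);p=np.array([.5994,-.1454])
for z in(.03,.04): print(z,pix([(*(p+ex*u+ey*v),z) for u in(.035,-.035) for v in(.018,-.018)],C).round(0).tolist())
go((.5152,.355),.0425,0)
E
```

```text
t 42.75 tcp [ 0.5989 -0.1452  0.2156] yaw x -0.13 f [-0.   1.  -0.4] open 0.0436
(377, 217, 43, 8) 90.0
(498, 186, 14, 39) 395.5
(248, 152, 28, 57) 502.0
(150, 152, 14, 44) 217.5
(428, 146, 36, 79) 667.0
(94, 145, 28, 45) 1087.0
(53, 141, 33, 45) 1271.0
(368, 132, 31, 89) 530.5
(237, 0, 26, 27) 414.0
(219, 0, 59, 55) 269.0
0.03 [[246.0, 150.0], [275.0, 155.0], [239.0, 205.0], [267.0, 209.0]]
0.04 [[246.0, 151.0], [276.0, 155.0], [239.0, 207.0], [267.0, 211.0]]
  d tool(units of 40mm) [ -2.112 -12.5     4.311] roll -0.002
```

step_arm([
  [[-0.15, -0.893, 0, 0], [-0.15, -0.893, 0, 0], [-0.15, -0.893, 0, 0], [-0.15, -0.893, 0, 0], [-0.15, -0.893, 0, 0], [-0.15, -0.893, 0, 0], [-0.15, -0.893, 0, 0], [-0.15, -0.893, 0, 0], [-0.15, -0.893, 0, 0], [-0.15, -0.893, 0, 0], [-0.15, -0.893, 0, 0], [-0.15, -0.893, 0, 0], [-0.15, -0.893, 0, 0], [-0.15, -0.893, 0, 0], [0, 0, 0, 0], [0, 0, 0, 0], [0, 0, 0, 0]],
], grip=1.0)

```text
t: 44.27
tool_pos: [0.515, 0.3545, 0.2146]
ee_rot: [[1.0, -0.001, -0.001], [-0.001, -1.0, -0.001], [-0.001, 0.001, -1.0]]
ft_force: [-0.2, -0.2, 0.3]
opening: 0.0878
grip_force: 0.0
```

```bash
python3 - <<'E'
from h import *
state();go((.5152,.355),.0425,0)
E
```

```text
t 44.27 tcp [0.515  0.3545 0.2146] yaw x -0.04 f [-0.2 -0.2  0.3] open 0.0878
  d tool(units of 40mm) [ 0.009 -0.017  4.301] roll -0.001
```

step_arm([
  [[0.01, -0.015, 0.5, 0], [0, 0, 0.8, 0], [0, 0, 0.8, 0], [0, 0, 0.8, 0], [0, 0, 0.8, 0], [0, 0, 0.4, 0], [0, 0, 0.2, 0], [0, 0, 0, 0], [0, 0, 0, 0]],
])

```text
t: 45.02
tool_pos: [0.5162, 0.3548, 0.0441]
ee_rot: [[1.0, -0.002, 0.001], [-0.002, -1.0, 0.0], [0.001, -0.0, -1.0]]
ft_force: [0.3, 0.4, 0.8]
opening: 0.0882
grip_force: 0.0
```

step_arm([
  [[0, 0, 0, 0], [0, 0, 0, 0], [0, 0, 0, 0], [0, 0, 0, 0], [0, 0, 0, 0], [0, 0, 0, 0], [0, 0, 0, 0], [0, 0, 0, 0], [0, 0, 0, 0], [0, 0, 0, 0], [0, 0, 0, 0], [0, 0, 0, 0], [0, 0, 0, 0]],
], grip=0.0, force=6)

```text
t: 46.1
tool_pos: [0.5157, 0.3551, 0.043]
ee_rot: [[1.0, -0.0, 0.0], [-0.0, -1.0, -0.001], [0.0, 0.001, -1.0]]
ft_force: [1.2, -2.3, -0.1]
opening: 0.0219
grip_force: 6.0
```

step_arm([
  [[-0.147, 0.165, 0, 0], [-0.147, 0.165, 0, 0], [-0.147, 0.165, 0, 0], [-0.098, 0.198, 0, 0], [-0.098, 0.198, 0, 0], [-0.098, 0.198, 0, 0], [-0.043, 0.218, 0, 0], [-0.043, 0.218, 0, 0], [-0.043, 0.218, 0, 0], [0.016, 0.22, 0, 0], [0.016, 0.22, 0, 0], [0.016, 0.22, 0, 0], [0.073, 0.209, 0, 0], [0.073, 0.209, 0, 0], [0.073, 0.209, 0, 0], [0.125, 0.182, 0, 0], [0.125, 0.182, 0, 0], [0.125, 0.182, 0, 0], [0, 0, 0, 0], [0, 0, 0, 0]],
])

```text
t: 47.77
tool_pos: [0.5076, 0.2113, 0.0432]
ee_rot: [[1.0, -0.002, 0.001], [-0.002, -1.0, -0.001], [0.001, 0.001, -1.0]]
ft_force: [1.6, -1.4, 1.5]
opening: 0.0219
grip_force: 6.0
```

```bash
python3 - <<'E'
from h import *
state();go((.5072,.2128),.0425,0)
E
```

```text
t 47.77 tcp [0.5076 0.2113 0.0432] yaw x -0.11 f [ 1.6 -1.4  1.5] open 0.0219
  d tool(units of 40mm) [-0.01  -0.037  0.018] roll -0.002
```

step_arm([
  [[-0.015, -0.025, 0, 0], [0, 0, 0, 0], [0, 0, 0, 0], [0, 0, 0, 0]],
])

```text
t: 48.1
tool_pos: [0.5056, 0.2131, 0.0431]
ee_rot: [[1.0, -0.0, -0.0], [-0.0, -1.0, -0.001], [-0.0, 0.001, -1.0]]
ft_force: [-1.4, -4.9, 3.2]
opening: 0.0218
grip_force: 6.0
```

step_arm([
  [[0, 0, 0, 0], [0, 0, 0, 0], [0, 0, 0, 0], [0, 0, 0, 0], [0, 0, 0, 0], [0, 0, 0, 0], [0, 0, -0.3, 0], [0, 0, -0.8, 0], [0, 0, -0.9, 0], [0, 0, -0.9, 0], [0, 0, -0.9, 0], [0, 0, -0.7, 0], [0, 0, 0, 0], [0, 0, 0, 0], [0, 0, 0, 0]],
], grip=1.0)

```text
t: 49.35
tool_pos: [0.5058, 0.2134, 0.2227]
ee_rot: [[1.0, -0.0, -0.0], [-0.0, -1.0, -0.0], [-0.0, 0.0, -1.0]]
ft_force: [-0.1, 0.5, -1.0]
opening: 0.0882
grip_force: 0.0
```

```bash
python3 - <<'E'
from h import *
state();w=r.camera('wrist');cv2.imwrite('pics/w15.png',w);C=cal('wrist')
cut=w[:220,180:330];h=cv2.cvtColor(cut,40)
m=cv2.morphologyEx((cut.max(2)<55).astype(np.uint8),cv2.MORPH_OPEN,np.ones((3,3)))
for c in cv2.findContours(m,0,2)[0]:
    if cv2.contourArea(c)>40: print('dark',np.add(cv2.boundingRect(c),(180,0,0,0)),cv2.contourArea(c),(np.array(cv2.minAreaRect(c)[0])+[180,0]).round(1),cv2.minAreaRect(c)[1:])
y=((h[...,0]>18)&(h[...,0]<32)&(h[...,1]>150)).astype(np.uint8)
for c in cv2.findContours(y,0,2)[0]:
    if cv2.contourArea(c)>15: q=np.array(cv2.minEnclosingCircle(c)[0])+[180,0];print('brass',q.round(1),cv2.contourArea(c),ray([q],.02,C)[0,:2].round(4))
print(pix([(.5072,.2128,.08),(.5072,.2128,.02),(.5165,.3567,.02),(.5805,.2794,.035)],C).round(1).tolist())
E
```

```text
t 49.35 tcp [0.5058 0.2134 0.2227] yaw x -0.01 f [-0.1  0.5 -1. ] open 0.0882
brass [203.5 195.5] 122.5 [0.4819 0.2844]
brass [232.7 191.3] 120.5 [0.4876 0.2452]
brass [203.7 118.2] 476.0 [0.5816 0.2795]
[[256.9, 186.5], [257.0, 176.8], [147.0, 169.9], [201.4, 118.8]]
```

```bash
python3 - <<'E'
from h import *
w=cv2.imread('pics/w15.png');g=cv2.cvtColor(w,6)
m=(g<75).astype(np.uint8);m[:165]=0;m[205:]=0;m[:,:238]=0;m[:,285:]=0
for c in cv2.findContours(m,0,2)[0]:
    if cv2.contourArea(c)>30: print(cv2.boundingRect(c),cv2.minEnclosingCircle(c))
t=r.camera('top');t0=cv2.imread('pics/top0.png')
C=cal('top')
d=(cv2.absdiff(t,t0).max(2)>60).astype(np.uint8);d=cv2.morphologyEx(d,cv2.MORPH_OPEN,np.ones((3,3)))
for c in cv2.findContours(d,0,2)[0]: print('diff',cv2.boundingRect(c))
print([(n,pix([(*p,.08)],C)[0].round(0).tolist()) for n,p in rackpts((.6135,-.0431),-7.8).items()],pix([(.5058,.2134,.08)],C))
E
```

```text
(239, 165, 29, 29) ((251.7941131591797, 177.7941131591797), 18.093719482421875)
diff (411, 382, 3, 2)
diff (415, 381, 3, 3)
diff (213, 379, 25, 5)
diff (184, 328, 61, 56)
diff (381, 321, 131, 63)
diff (219, 317, 3, 3)
diff (249, 296, 121, 88)
diff (397, 277, 94, 70)
diff (201, 257, 4, 6)
diff (183, 240, 64, 81)
diff (273, 231, 22, 32)
diff (317, 230, 13, 30)
diff (218, 230, 12, 9)
diff (182, 230, 8, 8)
diff (355, 226, 17, 31)
diff (148, 226, 3, 3)
diff (232, 223, 21, 28)
diff (141, 222, 8, 9)
diff (214, 202, 11, 24)
diff (111, 202, 18, 8)
diff (240, 190, 11, 6)
diff (220, 190, 4, 3)
diff (238, 189, 4, 3)
diff (225, 187, 7, 7)
diff (219, 185, 5, 4)
diff (249, 182, 4, 3)
diff (362, 179, 6, 14)
diff (354, 177, 13, 24)
diff (280, 174, 15, 26)
diff (238, 165, 14, 22)
diff (220, 163, 14, 21)
diff (44, 130, 174, 254)
[('bay1', [210.0, 170.0]), ('bay2', [226.0, 172.0]), ('bay3', [245.0, 175.0]), ('bay4', [267.0, 178.0]), ('socket', [289.0, 181.0])] [[152.32231209 215.88090748]]
```

```bash
python3 -c "
from bench import r
print(r.finish_job())"
```

```text
the job is handed in; nothing more can be done
None
```

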